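# Set out the sampling station

## Task

Set out the sampling station from the things lined up along the front of the table: the larger beaker upright on the middle dark rubber coaster with its knobbed lid seated on top, the smaller beaker on the end coaster nearer the slide box, the clear flask on the other end coaster, and the timer flat on the slide box, centred and square with it. Centre each thing on its coaster, knock nothing over, and leave the brown vial where it stands.

Things in the scene. Friction and masses are not known exactly. Their poses are not given: they have to be found in the camera images.
- large_beaker: the larger beaker: plain clear open beaker, 52 mm across the body, 58 mm at the flared rim, 70 mm high, about 50 g; inside it is about 46 mm across. Origin at the centre of its underside, z axis up. It can be gripped across the body at 45 mm height. Starts in the line of six things along the front of the table.
- small_beaker: the smaller beaker: plain clear open beaker, 44 mm across the body, 48 mm at the rim, 58 mm high, about 50 g. Origin at the centre of its underside, z up. It can be gripped across the body at 38 mm height. Starts in the line of six things along the front of the table.
- flask: small clear glass flask with shoulders, closed by a white cap that is fixed: 44 mm across, 104 mm high, about 60 g; the cap is 26.6 mm across and spans 86 to 104 mm height, and can be gripped there. Origin at the centre of its underside, z up. Starts in the line of six things along the front of the table.
- lid: white plastic lid of the larger beaker: plug 34 mm across, 5 mm deep; above it a disc 68 mm across, 4 mm thick; in the middle an upright round knob 16 mm across, 9 to 35 mm above the origin, to grip with the fingertips clear of the disc; 50 g. Origin: centre of the plug's underside, z up; 5 mm below the beaker's rim when seated. Starts in the front line, plug down.
- timer: flat white lab timer with a display and three red keys, 62 x 64 mm (its x and y), body 16 mm high (19 with its keys), about 70 g. Origin at the centre of its underside, z up; grip it across its sides. Starts in the line of six things along the front of the table.
- coaster_left: thin round dark rubber coaster, 90 mm across, 5 mm thick, fixed to the table; origin at the centre of its underside (z = 0). One of three identical coasters in a slightly uneven row that runs from left to right across the table, about 130 mm apart: this is the left one (+y).
- coaster_mid: thin round dark rubber coaster, 90 mm across, 5 mm thick, fixed to the table; origin at the centre of its underside (z = 0). One of three identical coasters in a slightly uneven row that runs from left to right across the table, about 130 mm apart: this is the middle one.
- coaster_right: thin round dark rubber coaster, 90 mm across, 5 mm thick, fixed to the table; origin at the centre of its underside (z = 0). One of three identical coasters in a slightly uneven row that runs from left to right across the table, about 130 mm apart: this is the right one (-y).
- slide_box_top (a point): centre of the flat top of the closed grey slide box, 36 mm above the table. The top is 67 mm (this frame's x) by 98 mm (its y); z up. The box is fixed and stands past either the left or the right end of the coaster row, turned up to 20 degrees; a roll of tape lies past the other end.
- brown_vial: bystander: small brown glass vial with a black cap, 38 mm across, 96 mm high; origin at the centre of its underside, z up. It stands in the line of six things along the front and must stay there.
Not all that is in view belongs to the job. What is shaped like the coaster_right but green or purple is not meant.

How it is judged:
By the outcome, as a careful person would: the job done as asked, in the order asked, and still so for the second after the job is handed in, with the robot touching nothing.
It also fails if it takes over 134 s, if anything falls off the work surface, if the arm or the gripper's body presses on something with over 40 N, if the wrist force passes 120 N, or if a joint passes its speed limit or range.

## Robot

A 6-joint arm with a two-finger parallel gripper is mounted at the origin on a cart in front of the work surface, level with it; the furniture and walls round the work are solid. World frame = base frame: x ahead of the robot, y to its left, z up, the work surface at z = 0. Lengths are in m, angles in degrees, forces in N, time in s.
With the tool pointing down it reaches from about 0.25 to 0.725 m from the base axis. Payload 9.7 kg.
Tool frame: the origin (TCP) lies at the very end of the fingers, on their centre line; the grasp point (between the pads) lies 19 mm behind it (bot.pinch_z is the distance from the TCP to the grasp point, in m); x points along the fingers, z is the direction in which the jaws open and shut, and the axes are right-handed (so a half turn about x gives the same grasp; the last joint's range is limited). The gripper opens to 85 mm and grips with 20 to 120 N. Pads are 22 mm wide; open, the fingers measure 114 mm over their backs; the gripper's body (76 mm by 85 mm) begins 54 mm behind the grasp point. The pads swing forward as they close: fully open they stand 13 mm farther back than shut.
Start: joints at [-64.286, 4.979, 10.078, 95.1, 0, 90], TCP at [0.239, -0.496, 0.199] pointing down, gripper open.
Joint ranges: [-179.16, 179.16], [-48.56, 103.87], [-65.8, 70.77], [-126.05, 130.52], [-82.76, 87.17], [-180, 180]. Speed limits (degrees/s): [127.2, 127.2, 147.25, 180, 180, 180].

## Interface

Orientations are given as [roll, pitch, yaw] about the fixed x, y, z axes, in that order (R = Rz(yaw) Ry(pitch) Rx(roll)).
In Python, from workcell import bot gives the robot as it stands.
- The arm moves only by the tool play_rows, never from a script. Its argument "rows" is a list of rows, each a list of 3 entries, a list of its own where there are three numbers: the shift along the tool's x, y, z in cm, then the turn about the tool's x in degrees, then the finger opening in cm, from 0 to 8.54. A call has 1 to 12 rows; each row is the pose to reach, as a shift and turn from the pose commanded when the call began, along the tool's axes at that moment; what a row does not reach only later rows make up. A row lasts 1/12 s, in which the tool goes at most 41.7 mm and 7.16 degrees, less where a joint would pass 70% of its speed; a pose out of reach is approached as far as the arm can. A call with a gripper value outside its range is refused whole. The fingers move at their own pace and stop on an object; "squeeze" is the grip in N (left out, the last holds). Time passes only in rows, so rows that repeat a pose let the fingers close. It gives the time, the measured TCP pose, the force and the opening at its end, in the units of the state.
- bot.get_obs(): the state, without advancing time (a new reading comes with each control period).
- bot.camera(name): name is "scene" or "top" or "wrist"; returns (picture, depth): 384x512x3 uint8, blue, green, red; 384x512 float32, m along the optical axis (not along the pixel's ray), 0 where there is no reading.
- bot.camera_model(name): a dict with "fx", "fy", "cx", "cy" (pixels), "origin" and "attitude" of the camera in the world; the wrist camera has in their place "mount" (4x4, takes a point from camera to tool coordinates, whose origin is the TCP and whose axes are the tool frame's). Camera axes: x right, y down, z forward; pixel columns grow to the right and rows downward; lengths in m; the calibration is good to about 2 mm. A picture is of the moment at which its call begins: read the wrist's pose just before it. camera_model takes no time and is no camera call.
- bot.job_done(): hands the job in, once; it reports no verdict.
The state is a dict: "time": time; "q": joint angles; "qd": joint speeds; "joint_efforts": joint torques, N m; "ee_pos": TCP position; "tcp_rot": TCP orientation; "wrist_force": force on the tool from outside, world axes, zero at the start; "torque": the same for the moment, N m; "opening": finger opening in m.
Only numpy, scipy, OpenCV 4.12 (cv2) and the standard library are available. Lean on these libraries where they do the work, as an engineer would, in place of code of your own. Each camera call takes 0.05 s, during which the arm holds its last target.

## Working session

There is one attempt and no reset: what is moved stays moved. The work goes in short steps, Python scripts to look and compute and a tool call to move; the robot and the scene stay as the last step left them, time stands still between calls to the robot, and variables do not carry over. Pictures are saved under pics/ and viewed, and the job is handed in when it is done.

Besides the shell and the picture viewer there is one more tool, called as name([rows], argument=value, ...), one row to a line, values as JSON. play_rows: Moves the arm, as the interface text tells. Its arguments: {"type":"object","properties":{"rows":{"type":"array"},"squeeze":{"type":"number"}},"required":["rows"]}

```bash
mkdir -p pics; ls; python3 - <<'E'
from workcell import bot
import cv2,numpy as np
print(bot.get_obs())
for n in ["scene","top"]:
    p,d=bot.camera(n); cv2.imwrite(f"pics/{n}0.png",p); np.save(f"{n}0.npy",d); print(n,bot.camera_model(n))
print(bot.camera_model("wrist"), bot.pinch_z)
E
```

```text
pics
{'time': 0.0, 'q': array([-6.42848776e+01,  5.01124692e+00,  1.00319965e+01,  9.50986873e+01,
       -1.89662626e-03,  9.00009994e+01]), 'qd': array([-0.05199575, -0.03311816,  0.02160282, -0.11863447, -0.06004502,
       -0.01946779]), 'joint_efforts': array([-2.43241374e-07, -5.20386851e+01,  4.64804935e+01,  1.63038127e-02,
        4.88496983e-05,  3.87267391e-06]), 'ee_pos': array([ 0.23851184, -0.49528063,  0.19855968]), 'tcp_rot': array([-178.60497442,   89.92203924,  117.10914987]), 'wrist_force': array([-0.13705874,  0.25271388,  0.60234902]), 'torque': array([-0.00935601,  0.01078978, -0.00308956]), 'opening': 0.08523210836271185}
scene {'fx': 451.4928352132096, 'fy': 451.4928352132096, 'cx': 251.0354470121, 'cy': 201.64428935140475, 'origin': array([-0.53529174,  0.35244911,  1.05525199]), 'attitude': array([-1.31617334e+02,  9.76886328e-02, -1.11684062e+02])}
top {'fx': 420.53550811380705, 'fy': 420.53550811380705, 'cx': 254.4165844943412, 'cy': 194.03718193828053, 'origin': array([ 0.41192006, -0.02680388,  1.19538635]), 'attitude': array([-175.79406933,   -0.52441172,  -88.37860012])}
{'fx': 308.44498083591714, 'fy': 308.44498083591714, 'cx': 256.3469590326578, 'cy': 189.4709445802435, 'mount': array([[ 2.85633494e-04, -2.84231091e-01,  9.58755759e-01,
        -1.73804089e-01],
       [ 1.06373950e-03, -9.58755169e-01, -2.84231233e-01,
         7.14710855e-02],
       [ 9.99999393e-01,  1.10105233e-03,  2.84952484e-05,
         4.33590371e-04],
       [ 0.00000000e+00,  0.00000000e+00,  0.00000000e+00,
         1.00000000e+00]])} 0.0187
```

View pics/scene0.png

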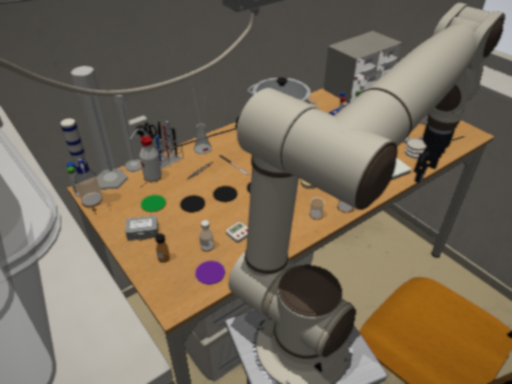

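View pics/top0.png

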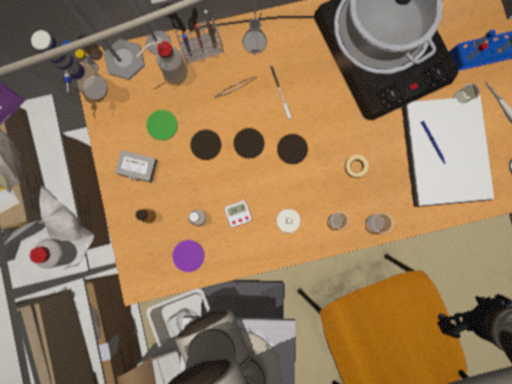

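The top view shows a line of things at row ~220: vial (145,215), flask (197,217), timer (238,213), lid (288,220), a smaller beaker (337,221) and a larger beaker (378,223). The dark coasters are at (206,144), (249,143) and (292,149). The green (162,125) and purple (189,256) discs are not meant. The slide box is at (137,166), on the left, and the tape is on the right at (357,166).

```bash
cat > h.py <<'E'
from workcell import bot
import cv2,numpy as np
from scipy.spatial.transform import Rotation as R
def cam(n):
    m=bot.camera_model(n)
    if "mount" in m:
        o=bot.get_obs(); T=np.eye(4); T[:3,:3]=R.from_euler("xyz",o["tcp_rot"],degrees=True).as_matrix(); T[:3,3]=o["ee_pos"]; T=T@m["mount"]
    else:
        T=np.eye(4); T[:3,:3]=R.from_euler("xyz",m["attitude"],degrees=True).as_matrix(); T[:3,3]=m["origin"]
    return m,T
def onplane(m,T,uv,z):
    uv=np.atleast_2d(uv).astype(float)
    r=np.c_[(uv[:,0]-m["cx"])/m["fx"],(uv[:,1]-m["cy"])/m["fy"],np.ones(len(uv))]@T[:3,:3].T
    return T[:3,3]+r*((z-T[2,3])/r[:,2])[:,None]
def cloud(m,T,d):
    v,u=np.mgrid[:d.shape[0],:d.shape[1]]
    P=np.stack([(u-m["cx"])/m["fx"]*d,(v-m["cy"])/m["fy"]*d,d],-1)
    return P@T[:3,:3].T+T[:3,3]
def proj(m,T,P):
    p=(np.atleast_2d(P)-T[:3,3])@T[:3,:3]
    return np.c_[p[:,0]/p[:,2]*m["fx"]+m["cx"],p[:,1]/p[:,2]*m["fy"]+m["cy"]]
E
python3 - <<'E'
from h import *
m,T=cam("top"); p=cv2.imread("pics/top0.png"); d=np.load("top0.npy")
P=cloud(m,T,d)
for n,uv in dict(vial=(145,215),flask=(197,217),timer=(238,213),lid=(288,220),sb=(337,221),lb=(378,223),cl=(206,144),cm=(249,143),cr=(292,149),box=(137,166),tape=(347,166),pot=(390,20)).items():
    print(n,P[uv[1],uv[0]].round(4))
# dark blobs
g=p.max(2)
mask=((g<60)).astype(np.uint8)
n,l,s,c=cv2.connectedComponentsWithStats(mask)
for i in range(1,n):
    if 400<s[i,4]<1500: print(s[i],c[i],onplane(m,T,c[i],0.005).round(4))
c=p[100:270,90:410]; cv2.imwrite("pics/crop0.png",cv2.resize(c,(800,425),interpolation=cv2.INTER_CUBIC))
E
```

```text
vial [0.43   0.2493 0.0942]
flask [0.4285 0.1122 0.1055]
timer [0.4444 0.0094 0.0154]
lid [ 0.4285 -0.1297  0.0338]
sb [ 0.43   -0.2709  0.0057]
lb [ 4.277e-01 -3.888e-01  2.000e-04]
cl [0.64   0.1078 0.0008]
cm [ 0.6464 -0.0155  0.002 ]
cr [ 0.6322 -0.1392  0.0046]
box [0.5658 0.2922 0.0368]
tape [ 0.5856 -0.2943  0.0191]
pot [ 0.9244 -0.3552  0.198 ]
[314   0  28  59 757] [328.14927345  24.20739762] [[ 1.0048 -0.2371  0.005 ]]
[192 131  28  28 491] [205.85539715 144.64358452] [[0.6373 0.1076 0.005 ]]
[235 130  28  27 510] [248.43921569 142.87058824] [[ 0.6461 -0.014   0.005 ]]
[278 135  29  28 484] [291.71280992 148.63429752] [[ 0.6331 -0.1383  0.005 ]]
[114 322  27  55 751] [127.50332889 350.25699068] [[0.0582 0.3021 0.005 ]]
[169 357  62  27 971] [203.1791967  371.55303811] [[0.0064 0.0918 0.005 ]]
```

View pics/crop0.png

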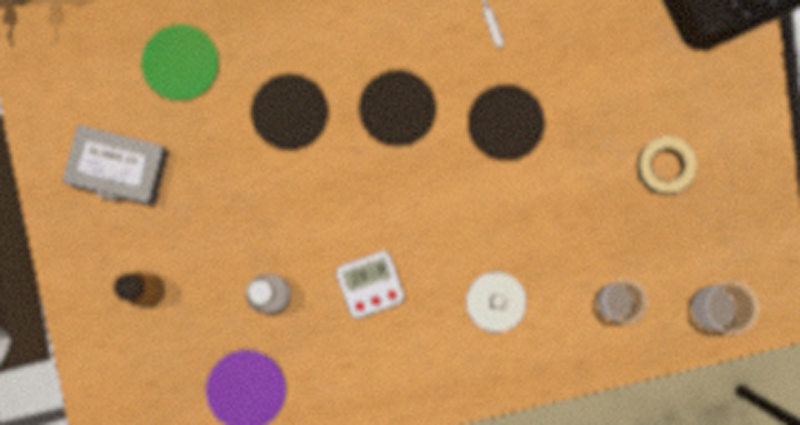

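```bash
cat >> h.py <<'E'
def go(x,y,z,yaw=None,c=None):
    """print shift in tool axes (cm) & turn (deg). yaw = world direction of jaw axis (mod 180)"""
    o=bot.get_obs(); M=R.from_euler("xyz",o["tcp_rot"],degrees=True).as_matrix()
    d=M.T@(np.array([x,y,z])-o["ee_pos"])*100
    jz=np.degrees(np.arctan2(M[1,2],M[0,2]))
    t=0
    if yaw is not None:
        t=-(yaw-jz)  # tool x down: + turn about x decreases world yaw
        t=(t+90)%180-90
    print("t",round(o["time"],2),"pos",o["ee_pos"].round(4),"jaw",round(jz,2),"q",o["q"].round(0),"| shift",d.round(2),"turn",round(t,2),"alt",round(t-np.sign(t)*180,1))
    return d,t
E
python3 - <<'E'
from h import *
m,T=cam("top")
print("lb base/rim",onplane(m,T,(376.8,223.2),0.0),onplane(m,T,(385.5,223.2),0.07))
print("sb base/rim",onplane(m,T,(336.5,220.5),0.0),onplane(m,T,(341,220.5),0.058))
print("lid",onplane(m,T,(288.4,220.8),0.009))
print("flask cap",onplane(m,T,(195,217),0.104),"timer",onplane(m,T,(238,214),0.016))
M=R.from_euler("xyz",bot.get_obs()["tcp_rot"],degrees=True).as_matrix();print(M.round(3))
go(0.435,-0.40,0.20,0)
E
```

```text
lb base/rim [[ 0.42707422 -0.38546238  0.        ]] [[ 0.42684859 -0.38780714  0.07      ]]
sb base/rim [[ 0.43147745 -0.27060226  0.        ]] [[ 0.4308747  -0.27096135  0.058     ]]
lid [[ 0.42663139 -0.13305063  0.009     ]]
flask cap [[0.42840021 0.11754276 0.104     ]] timer [[0.44154129 0.00924506 0.016     ]]
[[-0.001  0.901  0.434]
 [ 0.001  0.434 -0.901]
 [-1.     0.    -0.001]]
t 0.1 pos [ 0.2385 -0.4953  0.1986] jaw -64.29 q [-64.   5.  10.  95.   0.  90.] | shift [-0.14 21.84 -0.06] turn -64.29 alt 115.7
```

play_rows([
  [[0, 2.5, -0.2], -7, 8.5],
  [[0, 5, -0.4], -14, 8.5],
  [[0, 7.5, -0.6], -21, 8.5],
  [[0, 10, -0.8], -28, 8.5],
  [[0, 12.5, -1], -35, 8.5],
  [[0, 15, -1.2], -42, 8.5],
  [[0, 17.5, -1.4], -49, 8.5],
  [[0, 20, -1.5], -56, 8.5],
  [[0, 21.7, -1.55], -62, 8.5],
  [[0, 21.7, -1.55], -64.3, 8.5],
  [[0, 21.7, -1.55], -64.3, 8.5],
])

```text
time: 1.02
ee_pos: [0.4281, -0.3866, 0.1986]
tcp_rot: [137.0, 89.9, 137.2]
wrist_force: [-0.0, 0.4, -0.7]
opening: 0.0846
```

```bash
cat >> h.py <<'E'
def shot(name):
    m,T=cam("wrist"); p,d=bot.camera("wrist"); cv2.imwrite(f"pics/{name}.png",p); np.savez(f"{name}.npz",d=d,T=T); return m,T,p,d
E
python3 - <<'E'
from h import *
m,T,p,d=shot("w1")
go(0.427,-0.387,0.1,0)
print(proj(m,T,[(0.427,-0.387,0),(0.427,-0.387,.07),(.431,-.271,.058)]))
E
```

```text
t 1.07 pos [ 0.4276 -0.3871  0.1988] jaw 0.0 q [-42.   9.  14.  95.  -0.  48.] | shift [ 9.88 -0.   -0.05] turn 0.0 alt -180.0
[[256.113606   159.62433532]
 [255.90831574 172.81587103]
 [260.78680178  49.27731879]]
```

View pics/w1.png

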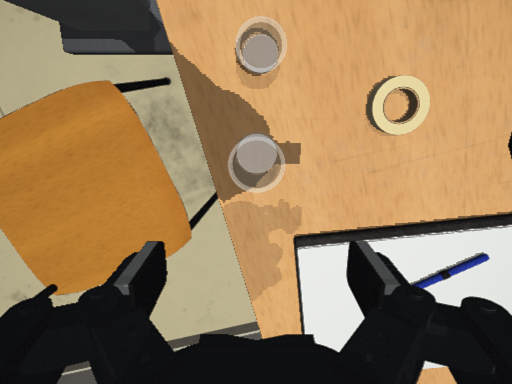

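The larger beaker's base is centred near (257,154) and its rim near (257,163). The smaller one is at (261,45).

```bash
python3 - <<'E'
from h import *
m=bot.camera_model("wrist"); z=np.load("w1.npz"); T=z["T"]; d=z["d"]
print(onplane(m,T,(257,154),0.0),onplane(m,T,(257,163),0.07),onplane(m,T,(262,53),0.0),onplane(m,T,(261,45),0.058))
P=cloud(m,T,d)
for uv in [(257,154),(257,188),(257,135),(230,163),(284,163)]: print(uv,P[uv[1],uv[0]].round(4))
p=cv2.imread("pics/w1.png")[10:210,190:340]; cv2.imwrite("pics/w1c.png",cv2.resize(p,None,fx=3,fy=3,interpolation=cv2.INTER_CUBIC)[:600])
E
```

```text
[[ 0.42804622 -0.38005351  0.        ]] [[ 0.42804255 -0.37695205  0.07      ]] [[ 0.43298327 -0.2666133   0.        ]] [[ 0.43116593 -0.26732647  0.058     ]]
(257, 154) [ 0.428  -0.3798  0.0015]
(257, 188) [ 0.4282 -0.4038  0.067 ]
(257, 135) [ 0.4279 -0.353   0.037 ]
(230, 163) [ 0.401  -0.3774  0.0685]
(284, 163) [ 0.4549 -0.3767  0.0706]
```

View pics/w1c.png

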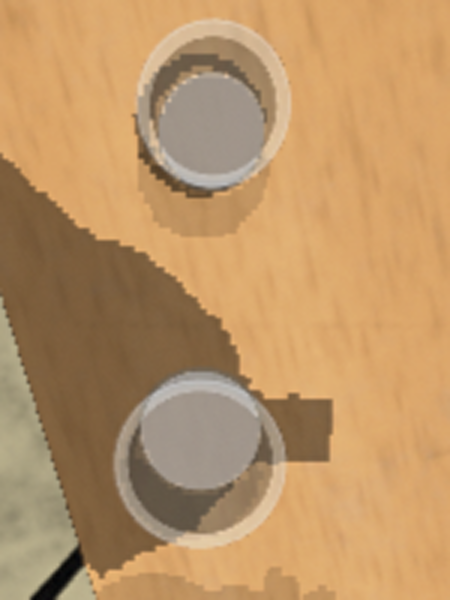

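```bash
cat >> h.py <<'E'
from scipy.optimize import least_squares
def circ(P,r=None):
    x0=np.r_[P[:,:2].mean(0)]
    if r: f=lambda q:np.hypot(P[:,0]-q[0],P[:,1]-q[1])-r
    else:
        f=lambda q:np.hypot(P[:,0]-q[0],P[:,1]-q[1])-q[2]; x0=np.r_[x0,.03]
    s=least_squares(f,x0,loss="soft_l1",f_scale=.001); return s.x, np.abs(s.fun).mean(), len(P)
def near(P,c,rad,z0,z1):
    P=P.reshape(-1,3); return P[(np.hypot(P[:,0]-c[0],P[:,1]-c[1])<rad)&(P[:,2]>z0)&(P[:,2]<z1)]
E
python3 - <<'E'
from h import *
m=bot.camera_model("wrist"); z=np.load("w1.npz"); P=cloud(m,z["T"],z["d"])
mt,Tt=cam("top"); Pt=cloud(mt,Tt,np.load("top0.npy"))
for nm,Q in (("w",P),("t",Pt)):
  for c,h in (((.428,-.38),.07),((.431,-.268),.058)):
    A=near(Q,c,.045,h-.006,h+.006); 
    if len(A)>5: print(nm,h,circ(A))
    A=near(Q,c,.045,.02,h-.02); 
    if len(A)>5: print(nm,"wall",circ(A))
E
```

```text
w 0.07 (array([ 0.42742453, -0.37876795,  0.02648484]), np.float64(0.0011180706277622704), 775)
w wall (array([ 0.42739448, -0.37825477,  0.02497132]), np.float64(0.00023593232825605808), 428)
w 0.058 (array([ 0.43089777, -0.26715183,  0.02204966]), np.float64(0.001115152175915392), 811)
w wall (array([ 0.4309019 , -0.26704458,  0.01990034]), np.float64(0.00010462584052634363), 185)
t 0.07 (array([ 0.42749279, -0.37934152,  0.02647472]), np.float64(0.0012091510927096764), 109)
t wall (array([ 0.42730252, -0.37870521,  0.02511443]), np.float64(0.000510223355517674), 110)
t 0.058 (array([ 0.43092785, -0.26709853,  0.02201559]), np.float64(0.0011579702142904744), 87)
t wall (array([ 0.43078248, -0.26663218,  0.02073305]), np.float64(0.00033291790718216523), 36)
```

```bash
python3 - <<'E'
from h import *
mt,Tt=cam("top"); p=cv2.imread("pics/top0.png"); Pt=cloud(mt,Tt,np.load("top0.npy"))
print("table z",np.median(near(Pt,(.5,0.0),.05,-.02,.02)[:,2]))
A=near(Pt,(.428,-.13),.05,.005,.013);print("lid disc",circ(A),A[:,2].mean())
A=near(Pt,(.428,-.13),.02,.028,.04);print("knob",A.mean(0),len(A))
A=near(Pt,(.428,.113),.03,.098,.112);print("cap",A.mean(0),circ(A),len(A))
A=near(Pt,(.428,.113),.03,.02,.08);print("flask body",circ(A,.022))
for nm,c,z0,z1,rad in (("timer",(.443,.009),.010,.024,.055),("box",(.566,.292),.031,.042,.07)):
    A=near(Pt,c,rad,z0,z1); r=cv2.minAreaRect((A[:,:2]*1000).astype(np.float32)); print(nm,r,A[:,2].mean(),len(A))
g=p.max(2); mask=(g<90).astype(np.uint8)
cs=cv2.findContours(mask,cv2.RETR_EXTERNAL,cv2.CHAIN_APPROX_NONE)[0]
for c in cs:
    if 300<cv2.contourArea(c)<1200:
        q=onplane(mt,Tt,c[:,0],.005); print("coaster",circ(q))
m=bot.camera_model("wrist"); 
E
```

```text
table z 0.0006613261790638925
lid disc (array([ 0.42713517, -0.13225233,  0.02467256]), np.float64(0.00617481654655258), 395) 0.00892634009635059
knob [ 0.42696911 -0.13199135  0.03440358] 26
cap [0.42861977 0.12109967 0.10309877] (array([0.42873127, 0.12113059, 0.0089909 ]), np.float64(0.0025232496197722136), 77) 77
flask body (array([0.42912501, 0.12410098]), np.float64(0.003400604075262522), 142)
timer ((442.06402587890625, 10.006114959716797), (61.66162109375, 63.72880172729492), 21.53688621520996) 0.016457583001717225 490
box ((565.9053955078125, 299.38360595703125), (99.4892349243164, 68.24468231201172), 77.440673828125) 0.036649296401989384 835
coaster (array([344.03006894,  79.3583523 , 353.2040364 ]), np.float64(0.009385617836294803), 142)
coaster (array([ 0.63328426, -0.13899643,  0.04043458]), np.float64(0.0006889303359040945), 81)
coaster (array([0.63821043, 0.10898944, 0.04063323]), np.float64(0.0007409455981005962), 81)
coaster (array([ 0.64630127, -0.01423194,  0.04061913]), np.float64(0.0007929067439251651), 83)
coaster (array([ 1.01931424, -0.40222271,  0.11116013]), np.float64(0.009196160416692564), 172)
```

play_rows([
  [[1, 0.85, 0], 0, 8.5],
  [[4, 0.85, 0], 0, 8.5],
  [[7, 0.85, 0], 0, 8.5],
  [[10, 0.85, 0], 0, 8.5],
  [[13, 0.85, 0], 0, 8.5],
  [[15, 0.85, 0], 0, 8.5],
  [[16.5, 0.85, 0], 0, 8.5],
  [[17, 0.85, 0], 0, 8.5],
  [[17, 0.85, 0], 0, 7],
  [[17, 0.85, 0], 0, 5.5],
  [[17, 0.85, 0], 0, 4.8],
  [[17, 0.85, 0], 0, 4.5],
], squeeze=25)

```text
time: 2.07
ee_pos: [0.428, -0.3797, 0.0311]
tcp_rot: [-44.9, 89.9, -44.9]
wrist_force: [-0.0, 0.6, 5.5]
opening: 0.0542
```

play_rows([
  [[0, 0, 0], 0, 4.5],
  [[0, 0, 0], 0, 4.5],
  [[0, 0, 0], 0, 4.5],
  [[-0.2, 0, 0], 0, 4.5],
  [[-1, 0, 0], 0, 4.5],
  [[-2, 0, 0], 0, 4.5],
  [[-3, 0, 0], 0, 4.5],
])

```text
time: 2.65
ee_pos: [0.4275, -0.3789, 0.0605]
tcp_rot: [-17.1, 90.0, -17.1]
wrist_force: [0.5, 1.3, -1.4]
opening: 0.0538
```

```bash
python3 - <<'E'
from h import *
m,T,p,d=shot("w2")
go(0.6463,-0.0142,0.10,0)
P=cloud(m,T,d); o=bot.get_obs()
for z0,z1 in ((.04,.07),(.09,.11)):
    A=near(P,o["ee_pos"],.04,z0,z1); print(len(A))
E
```

```text
t 2.7 pos [ 0.4283 -0.3796  0.0629] jaw 0.01 q [-42.   7.  -2.  80.   0.  48.] | shift [-3.74 36.53 21.82] turn 0.01 alt -180.0
2769
4368
```

View pics/w2.png

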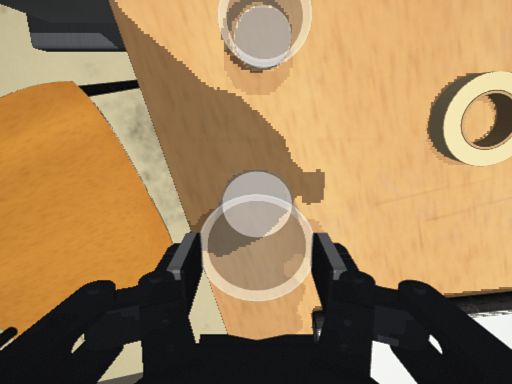

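The beaker is held and lifted: its rim is at (257,247) and its base at (257,203). Next I check its pose in the gripper.

```bash
python3 - <<'E'
from h import *
m=bot.camera_model("wrist"); z=np.load("w2.npz"); P=cloud(m,z["T"],z["d"])
A=near(P,(.428,-.379),.027,.055,.12); print(np.histogram(A[:,2],bins=13,range=(.055,.12)))
top=A[:,2].max()
for a,b in ((.06,.085),(.085,.115)):
    B=near(P,(.428,-.379),.034,a,b); B=B[np.abs(B[:,0]-.428)<.022]; print(circ(B,.026),circ(B,.029))
o=bot.get_obs()
print(proj(m,z["T"],[(.428,-.379,.102),(.428,-.379,.032)]))
E
```

```text
(array([ 486,  514,  553,  617,  654,  719,  662,  649, 1903,   61,   59,
         64,   70]), array([0.055, 0.06 , 0.065, 0.07 , 0.075, 0.08 , 0.085, 0.09 , 0.095,
       0.1  , 0.105, 0.11 , 0.115, 0.12 ]))
(array([ 0.42699014, -0.37721036]), np.float64(0.0007635418060060026), 2621) (array([ 0.42616797, -0.37412708]), np.float64(0.002792034627151411), 2621)
(array([ 0.42709202, -0.37746439]), np.float64(0.0010781730205335841), 3003) (array([ 0.42584232, -0.37533325]), np.float64(0.002519637346180002), 3003)
[[258.2120393  254.63887653]
 [257.74553938 205.66014789]]
```

play_rows([
  [[-2, 0, 0], 0, 4.5],
  [[-5, 0, 0], 0, 4.5],
  [[-8, 2, 1], 0, 4.5],
  [[-10, 5, 3.5], 0, 4.5],
  [[-11, 8, 6], 0, 4.5],
  [[-12, 11, 8.5], 0, 4.5],
  [[-12, 14, 11.5], 0, 4.5],
  [[-12, 17, 14.5], 0, 4.5],
  [[-12, 20, 17], 0, 4.5],
  [[-12, 22, 19], 0, 4.5],
  [[-12, 23, 20], 0, 4.5],
  [[-12, 23, 20], 0, 4.5],
])

```text
time: 3.7
ee_pos: [0.629, -0.1465, 0.1789]
tcp_rot: [105.4, 90.0, 105.6]
wrist_force: [1.0, -1.4, -0.7]
opening: 0.0534
```

```bash
cat >> h.py <<'E'
def coasters(m,T,p,thr=60):
    mask=(p.max(2)<thr).astype(np.uint8)
    cs=cv2.findContours(mask,cv2.RETR_EXTERNAL,cv2.CHAIN_APPROX_NONE)[0]
    for c in cs:
        if cv2.contourArea(c)>1500:
            q=onplane(m,T,c[:,0],.005); s=circ(q)
            print("blob",c[:,0].mean(0),s)
E
python3 - <<'E'
from h import *
m,T,p,d=shot("w3"); coasters(m,T,p)
go(0.6463,-0.0142,0.10,0)
E
```

```text
blob [270.77085781 321.21974148] (array([-1211.05289795,  6084.78331555,  6204.61542067]), np.float64(0.07144630904075873), 1702)
blob [259.74178404 150.31455399] (array([ 0.63234781, -0.13499344,  0.04098311]), np.float64(0.004830665274690714), 213)
blob [273.20318725  36.54183267] (array([ 0.64493986, -0.01560335,  0.0423827 ]), np.float64(0.0015617664670339565), 251)
t 3.75 pos [ 0.6279 -0.148   0.1791] jaw 0.12 q [-13.  18.  23.  95.  -0.  77.] | shift [ 7.91 13.38  1.87] turn 0.12 alt -179.9
```

View pics/w3.png

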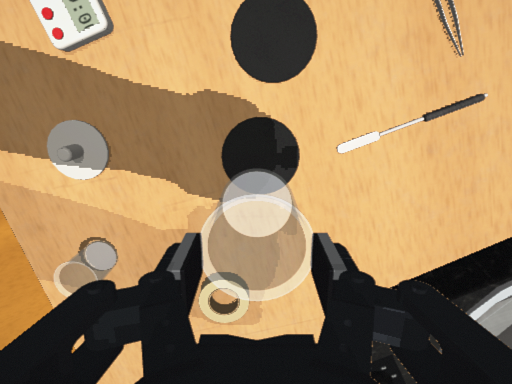

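```bash
python3 - <<'E'
from h import *
m=bot.camera_model("wrist"); z=np.load("w3.npz"); T=z["T"]; p=cv2.imread("pics/w3.png")
print(p[36,[215,225,228,230,232,235,240,300,310,314,316,318,320,325]].tolist())
print(p[[78,80,82,84,86],273].tolist())
b=cv2.medianBlur(p,3)
mask=((b[:,:,2]<75)).astype(np.uint8); mask[120:]=0
c=max(cv2.findContours(mask,cv2.RETR_EXTERNAL,cv2.CHAIN_APPROX_NONE)[0],key=cv2.contourArea)[:,0]
c=c[(c[:,1]>1)]
for zz in (0,.005): print(circ(onplane(m,T,c,zz)))
P=cloud(m,T,z["d"]); print(P[36,273],P[36,200],P[50,273],P[60,200])
E
```

```text
[[122, 189, 237], [127, 195, 240], [128, 196, 242], [62, 89, 114], [43, 42, 42], [43, 44, 44], [43, 45, 45], [42, 44, 44], [43, 44, 45], [43, 42, 43], [50, 64, 79], [120, 189, 239], [122, 189, 236], [129, 195, 238]]
[[42, 43, 43], [43, 43, 44], [46, 67, 85], [130, 198, 244], [128, 198, 242]]
(array([ 0.645209  , -0.01348178,  0.04384595]), np.float64(0.0002585828985320341), 192)
(array([ 0.64497273, -0.0143568 ,  0.04322442]), np.float64(0.0002549212747697057), 192)
[ 0.64487457 -0.01354286  0.00413056] [ 5.69095922e-01 -1.30662601e-02 -3.89393979e-04] [ 0.64509738 -0.02688679  0.00494569] [ 5.67987291e-01 -3.62412169e-02 -4.76018696e-04]
```

play_rows([
  [[0, 2, 0.3], 0, 4.5],
  [[0, 5, 0.7], 0, 4.5],
  [[0, 8, 1.1], 0, 4.5],
  [[2, 11, 1.5], 0, 4.5],
  [[4, 12.7, 1.75], 0, 4.5],
  [[6, 13.27, 1.75], 0, 4.5],
  [[8, 13.27, 1.75], 0, 4.5],
  [[10, 13.27, 1.75], 0, 4.5],
  [[12, 13.27, 1.75], 0, 4.5],
  [[13.3, 13.27, 1.75], 0, 4.5],
  [[13.7, 13.27, 1.75], 0, 4.5],
  [[13.7, 13.27, 1.75], 0, 4.5],
])

```text
time: 4.75
ee_pos: [0.6441, -0.0171, 0.0418]
tcp_rot: [-176.2, 89.9, -176.2]
wrist_force: [-0.0, -0.2, -1.1]
opening: 0.0539
```

```bash
python3 - <<'E'
from h import *
go(0.6457,-0.0153,0.036,0); print(bot.get_obs()["wrist_force"])
m,T,p,d=shot("w4")
go(0.6457,-0.0153,0.036,0); print(bot.get_obs()["wrist_force"])
E
```

```text
t 4.75 pos [ 0.6441 -0.0171  0.0418] jaw -0.05 q [-2. 18.  7. 80. -0. 89.] | shift [0.58 0.18 0.16] turn -0.05 alt 179.9
[-0.04410435 -0.17313097 -1.06963323]
t 4.8 pos [ 0.6448 -0.0169  0.0429] jaw -0.04 q [-2. 18.  8. 80. -0. 89.] | shift [0.69 0.16 0.09] turn -0.04 alt 180.0
[-0.27621035  0.59909775 -0.49375297]
```

View pics/w4.png

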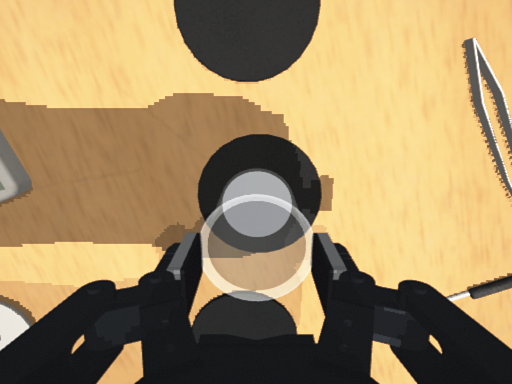

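```bash
python3 - <<'E'
from h import *
m=bot.camera_model("wrist"); z=np.load("w4.npz"); T=z["T"]; p=cv2.imread("pics/w4.png")
pts=[]
# coaster edges: left, right, top extremes along rows/cols
for r in range(150,200,5):
    row=p[r,:,2].astype(int)
    l=[u for u in range(180,225) if row[u]<75][0]; pts.append((l-.5,r))
    rr=[u for u in range(300,335) if row[u]>75 and row[u+1]>75][0] if r<150 else None
for c in range(215,305,8):
    col=p[:,c,2].astype(int); t=[v for v in range(120,190) if col[v]<75][0]; pts.append((c,t-.5))
print(circ(onplane(m,T,pts,.005)),circ(onplane(m,T,pts,.005),.0445))
for zz in (.010,.012,.014): print(onplane(m,T,(257,203.5),zz))
print(onplane(m,T,(257,247),.08))
c=p[110:280,170:350]; cv2.imwrite("pics/w4c.png",cv2.resize(c,None,fx=3.5,fy=3.5,interpolation=cv2.INTER_CUBIC))
E
```

```text
(array([ 0.64533761, -0.01245207,  0.04366018]), np.float64(0.0002708553069622874), 22) (array([ 0.64580091, -0.01336053]), np.float64(0.000304344190506994), 22)
[[ 0.64403143 -0.01680119  0.01      ]]
[[ 0.6440322  -0.01610999  0.012     ]]
[[ 0.64403297 -0.0154188   0.014     ]]
[[ 0.64407541 -0.01490683  0.08      ]]
```

View pics/w4c.png

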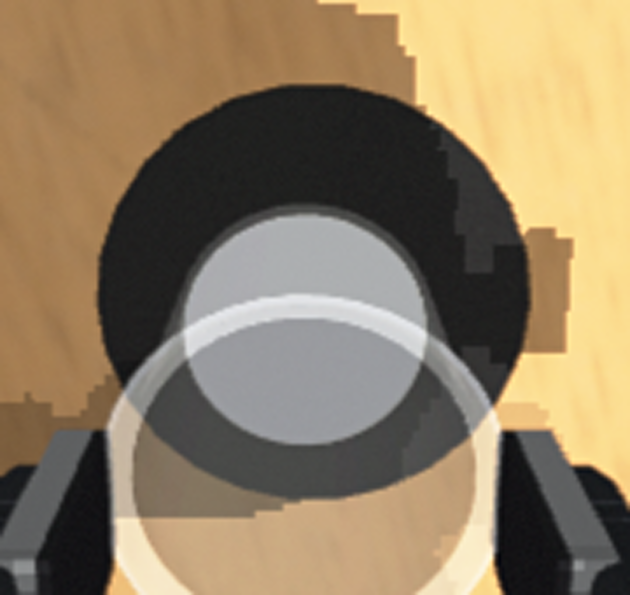

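play_rows([
  [[0, 0.23, 0.15], 0, 4.5],
  [[0.3, 0.23, 0.15], 0, 4.5],
  [[0.5, 0.23, 0.15], 0, 4.5],
  [[0.5, 0.23, 0.15], 0, 4.5],
])

```text
time: 5.13
ee_pos: [0.6464, -0.0138, 0.0373]
tcp_rot: [-2.0, 90.0, -2.0]
wrist_force: [-0.4, -0.2, -1.3]
opening: 0.054
```

play_rows([
  [[0.1, 0, 0], 0, 4.5],
  [[0.1, 0, 0], 0, 4.5],
  [[0.1, 0, 0], 0, 4.5],
])

```text
time: 5.38
ee_pos: [0.6464, -0.0138, 0.0364]
tcp_rot: [0.9, 90.0, 1.0]
wrist_force: [0.4, -0.1, -0.3]
opening: 0.0537
```

play_rows([
  [[0.1, 0, 0], 0, 4.5],
  [[0.1, 0, 0], 0, 4.5],
  [[0.1, 0, 0], 0, 4.5],
])

```text
time: 5.63
ee_pos: [0.6465, -0.014, 0.0361]
tcp_rot: [-18.6, 89.9, -18.6]
wrist_force: [-0.8, -0.9, 4.4]
opening: 0.054
```

play_rows([
  [[0.1, 0, 0], 0, 4.5],
  [[0.1, 0, 0], 0, 4.5],
  [[0.1, 0, 0], 0, 4.5],
])

```text
time: 5.88
ee_pos: [0.6467, -0.0141, 0.036]
tcp_rot: [-13.6, 89.9, -13.6]
wrist_force: [-3.3, -2.1, 10.6]
opening: 0.0535
```

play_rows([
  [[-0.15, 0, 0], 0, 4.5],
  [[-0.15, 0, 0], 0, 5.4],
  [[-0.15, 0, 0], 0, 6.2],
  [[-0.15, 0, 0], 0, 7.2],
  [[-0.15, 0, 0], 0, 8.3],
  [[-0.15, 0, 0], 0, 8.5],
  [[-0.5, 0, 0], 0, 8.5],
  [[-3, 0, 0], 0, 8.5],
  [[-6, 0, 0], 0, 8.5],
  [[-10, 0, 0], 0, 8.5],
  [[-13.5, 0, 0], 0, 8.5],
  [[-15.5, 0, 0], 0, 8.5],
])

```text
time: 6.88
ee_pos: [0.6469, -0.0138, 0.1942]
tcp_rot: [-0.8, 89.7, -0.8]
wrist_force: [1.3, 0.5, 0.9]
opening: 0.0849
```

```bash
python3 - <<'E'
from h import *
m,T,p,d=shot("w5"); coasters(m,T,p)
P=cloud(m,T,d)
A=near(P,(.6455,-.0135),.04,.03,.06);print(circ(A))
A=near(P,(.6455,-.0135),.04,.07,.08);print(circ(A))
go(.427,-.132,.2,0)
E
```

```text
blob [256.38519448 330.19196989] (array([-118.26400173, 4871.8026931 , 4873.52116524]), np.float64(0.06866465676650256), 1594)
blob [245.12849162 252.7150838 ] (array([ 0.63252944, -0.13716077,  0.04312224]), np.float64(0.00042164355683962245), 179)
blob [253.88979592 150.05714286] (array([ 0.64506969, -0.01290529,  0.04226347]), np.float64(0.00518628084253102), 245)
blob [247.29113924  47.03375527] (array([0.63727835, 0.10928665, 0.0430535 ]), np.float64(0.00028179800958785925), 237)
(array([ 0.64628567, -0.01287921,  0.02499708]), np.float64(0.00023740835300286578), 520)
(array([ 0.64636491, -0.01342837,  0.02654014]), np.float64(0.0010870850508276273), 783)
t 6.93 pos [ 0.6477 -0.0139  0.1971] jaw 0.02 q [-1. 19. 26. 97.  0. 89.] | shift [ -0.47 -11.81 -22.07] turn 0.02 alt -180.0
```

View pics/w5.png

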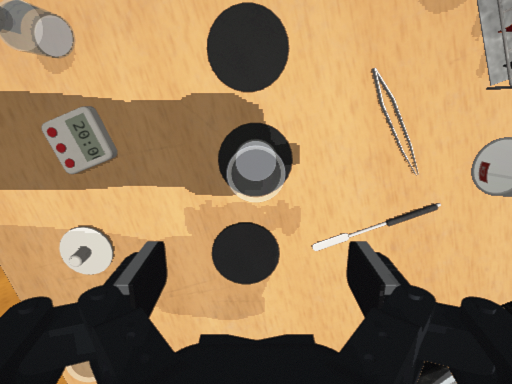

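play_rows([
  [[0, -1.2, -3], 0, 8.5],
  [[0, -3, -7], 0, 8.5],
  [[0, -5.2, -11], 0, 8.5],
  [[0, -7.5, -15], 0, 8.5],
  [[2, -10, -19], 0, 8.5],
  [[4, -11.5, -21.5], 0, 7],
  [[6, -11.8, -22], 0, 6],
  [[8, -11.8, -22], 0, 6],
  [[9.5, -11.8, -22], 0, 6],
  [[9.5, -11.8, -22], 0, 6],
])

```text
time: 7.77
ee_pos: [0.4245, -0.1317, 0.0915]
tcp_rot: [162.1, 89.8, 162.0]
wrist_force: [0.1, 0.5, -1.2]
opening: 0.0601
```

```bash
python3 - <<'E'
from h import *
m,T,p,d=shot("w6")
P=cloud(m,T,d)
A=near(P,(.427,-.132),.05,.004,.014);print(A[:,2].mean(),circ(A)); 
A=near(P,(.427,-.132),.03,.0315,.039);print(A.mean(0),circ(A),len(A))
A=near(P,(.427,-.132),.03,.015,.03);print(circ(A,.008),len(A))
go(.427,-.132,.0135,0)
E
```

```text
0.008201247317312699 (array([ 0.42691239, -0.13222332,  0.02481889]), np.float64(0.005642908281730737), 4189)
[ 0.42678252 -0.13094761  0.03380205] (array([ 0.42681477, -0.13106467,  0.00530283]), np.float64(0.0014946534807666744), 289) 289
(array([ 0.42688363, -0.13191331]), np.float64(0.00013297404923368888), 89) 89
t 7.82 pos [ 0.4253 -0.1317  0.0933] jaw -0.01 q [-17. -10. -16.  84.   0.  73.] | shift [ 7.98 -0.03  0.18] turn -0.01 alt 180.0
```

View pics/w6.png

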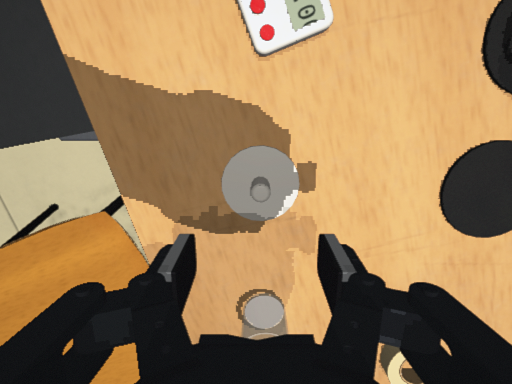

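The lid disc is at (260,184) with its knob at (260,188), standing plug down and clear of its neighbours.

play_rows([
  [[1, 0, 0.17], 0, 6],
  [[3, 0, 0.17], 0, 6],
  [[5, 0, 0.17], 0, 6],
  [[7, 0, 0.17], 0, 6],
  [[7.8, 0, 0.17], 0, 6],
  [[7.9, 0, 0.17], 0, 4],
  [[7.9, 0, 0.17], 0, 2.5],
  [[7.9, 0, 0.17], 0, 1.2],
  [[7.9, 0, 0.17], 0, 0.8],
  [[7.9, 0, 0.17], 0, 0.8],
  [[7.9, 0, 0.17], 0, 0.8],
  [[7.9, 0, 0.17], 0, 0.8],
], squeeze=40)

```text
time: 8.82
ee_pos: [0.4283, -0.132, 0.0157]
tcp_rot: [-15.7, 90.0, -15.7]
wrist_force: [-0.2, -0.0, -0.4]
opening: 0.0078
```

play_rows([
  [[0, 0, 0], 0, 0.8],
  [[-0.3, 0, 0], 0, 0.8],
  [[-1.5, 0, 0], 0, 0.8],
  [[-4, 0, 0], 0, 0.8],
  [[-8, 0, 0], 0, 0.8],
  [[-12, 0, 0], 0, 0.8],
  [[-15, 0, 0], 0, 0.8],
  [[-16.5, 0, 0], 0, 0.8],
  [[-16.5, 0, 0], 0, 0.8],
])

```text
time: 9.57
ee_pos: [0.4295, -0.1324, 0.1853]
tcp_rot: [-17.1, 89.6, -17.1]
wrist_force: [1.0, -1.0, 0.6]
opening: 0.008
```

```bash
python3 - <<'E'
from h import *
m,T,p,d=shot("w7")
P=cloud(m,T,d); o=bot.get_obs()
A=near(P,o["ee_pos"],.045,o["ee_pos"][2]-.02,o["ee_pos"][2]+.01);print(np.histogram(A[:,2]-o["ee_pos"][2],bins=10))
B=A[(A[:,2]-o["ee_pos"][2]<0.0)];print(B[:,:2].min(0),B[:,:2].max(0))
# plane tilt
pl=np.linalg.lstsq(np.c_[B[:,:2]-o["ee_pos"][:2],np.ones(len(B))],B[:,2],rcond=None)[0];print("tilt deg",np.degrees(pl[:2]))
go(.6463,-.0131,.2,0)
E
```

```text
(array([0, 0, 0, 0, 0, 0, 0, 0, 0, 0]), array([0. , 0.1, 0.2, 0.3, 0.4, 0.5, 0.6, 0.7, 0.8, 0.9, 1. ]))Traceback (most recent call last):
  File "<stdin>", line 5, in <module>
    return umr_minimum(a, axis, None, out, keepdims, initial, where)
ValueError: zero-size array to reduction operation minimum which has no identity
```

View pics/w7.png

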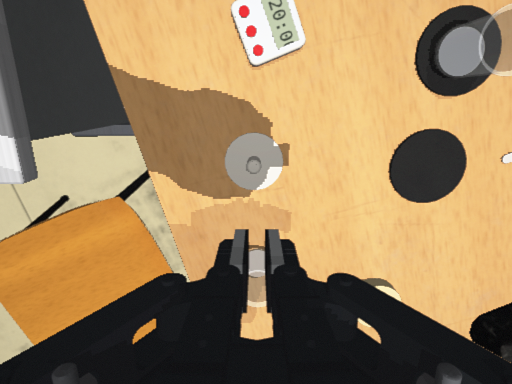

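The fingers shut on nothing: the opening is 8 mm, the lid still lies on the table at (254,161), and its knob is at (254,166). I check whether it moved and why the grip missed.

```bash
python3 - <<'E'
from h import *
m=bot.camera_model("wrist"); z=np.load("w7.npz"); T=z["T"]; P=cloud(m,T,z["d"])
c=(.427,-.132)
A=near(P,c,.05,.004,.014);print(A[:,2].mean(),circ(A),len(A)); 
A=near(P,c,.03,.0315,.042);print(A.mean(0),len(A), A[:,2].max())
A=near(P,c,.03,.015,.03);print(circ(A,.008),len(A))
d=z["d"]; o=bot.get_obs(); M=R.from_euler("xyz",o["tcp_rot"],degrees=True).as_matrix()
# fingertip positions in tool frame
for uv in [(243,240),(270,240),(240,262),(272,262),(240,290),(272,290)]:
    print(uv,((P[uv[1],uv[0]]-o["ee_pos"])@M*1000).round(1))
go(.4269,-.1318,.0135,0)
E
```

```text
0.008241264029825855 (array([ 0.42687394, -0.13213688,  0.02465811]), np.float64(0.005690074268935742), 2419) 2419
[ 0.42689544 -0.13123     0.0336549 ] 154 0.03591255453215647
(array([ 0.42682643, -0.13198226]), np.float64(0.00012517813260215486), 32) 32
(243, 240) [-50.2  10.4  -5.8]
(270, 240) [-50.6  10.6   6.2]
(240, 262) [-68.4   9.7  -6.3]
(272, 262) [-69.7  10.5   6.2]
(240, 290) [-80.9   5.7  -5.7]
(272, 290) [-78.6   4.1   5.8]
t 9.62 pos [ 0.4289 -0.1322  0.1828] jaw 0.01 q [-17.  -9.  -6.  93.  -0.  73.] | shift [16.93  0.06 -0.26] turn 0.01 alt -180.0
```

The finger readings disagree with the stated TCP, because the tips seem to lie tens of mm behind it. I enlarge the view and cross-check with the other cameras.

```bash
python3 - <<'E'
from h import *
m=bot.camera_model("wrist"); z=np.load("w7.npz"); T=z["T"]; d=z["d"]; P=cloud(m,T,d)
p=cv2.imread("pics/w7.png")
print(proj(m,T,bot.get_obs()["ee_pos"]))
cv2.imwrite("pics/w7c.png",cv2.resize(p[200:350,180:340],None,fx=4,fy=4,interpolation=cv2.INTER_CUBIC))
o=bot.get_obs(); M=R.from_euler("xyz",o["tcp_rot"],degrees=True).as_matrix()
for u in (241,245,258,268,272):
    for v in (228,231,235,245,255,275): print((u,v),((P[v,u]-o["ee_pos"])@M*1000).round(0),end=" ")
    print()
p,dd=bot.camera("top"); cv2.imwrite("pics/top1.png",p); mt,Tt=cam("top")
Q=(cloud(mt,Tt,dd)-o["ee_pos"])@M*1000
uv=proj(mt,Tt,o["ee_pos"])[0]; print(uv)
p2,d2=bot.camera("scene"); cv2.imwrite("pics/scene1.png",p2); ms,Ts=cam("scene"); print("scene",proj(ms,Ts,o["ee_pos"]))
E
```

```text
[[256.0024751  219.34436789]]
(241, 228) [-176.   71.   -0.] (241, 231) [-39.  10.  -7.] (241, 235) [-45.  10.  -7.] (241, 245) [-55.  10.  -7.] (241, 255) [-64.  10.  -6.] (241, 275) [-72.   6.  -6.] 
(245, 228) [184. -86. -14.] (245, 231) [-41.  11.  -5.] (245, 235) [-44.  10.  -5.] (245, 245) [-55.  10.  -5.] (245, 255) [-63.  10.  -5.] (245, 275) [-71.   6.  -4.] 
(258, 228) [184. -86.   3.] (258, 231) [183. -90.   3.] (258, 235) [184. -96.   3.] (258, 245) [ 183. -109.    3.] (258, 255) [ 164. -113.    3.] (258, 275) [ 183. -153.    3.] 
(268, 228) [184. -86.  15.] (268, 231) [-40.  10.   6.] (268, 235) [-44.  10.   6.] (268, 245) [-55.  10.   5.] (268, 255) [-63.  10.   5.] (268, 275) [-71.   5.   5.] 
(272, 228) [185. -86.  20.] (272, 231) [-40.  10.   8.] (272, 235) [-45.  10.   7.] (272, 245) [-55.  10.   7.] (272, 255) [-64.  11.   6.] (272, 275) [-71.   5.   6.] 
[294.54789927 219.12501778]
scene [[282.23446057 181.44594983]]
```

View pics/w7c.png

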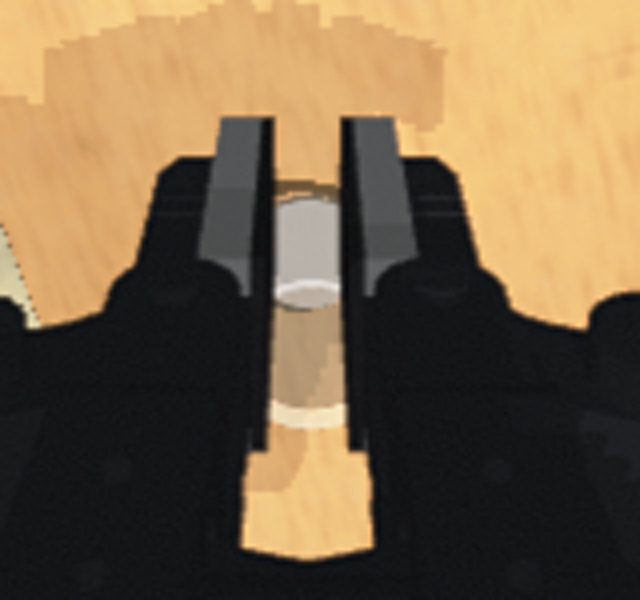

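View pics/scene1.png

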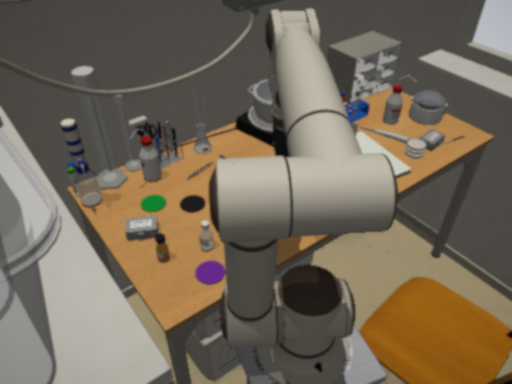

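```bash
python3 - <<'E'
from h import *
m=bot.camera_model("wrist")
Tm=m["mount"]
for n,pts in (("w2",[(190,u) for u in ()]),("w4",()),("w6",()),("w1",())):
    z=np.load(n+".npz"); d=z["d"]
    v,u=np.mgrid[:384,:512]; C=np.stack([(u-m["cx"])/m["fx"]*d,(v-m["cy"])/m["fy"]*d,d],-1)
    L=(C@Tm[:3,:3].T+Tm[:3,3])*1000
    k=(d>0)&(L[...,0]<0)&(L[...,0]>-150)&(np.abs(L[...,2])>22)&(np.abs(L[...,2])<70)&(np.abs(L[...,1])<14)
    F=L[k]; print(n,len(F),"max x",np.percentile(F[:,0],[99.9,99,95]).round(1), "z of foremost",np.unique(F[F[:,0]>np.percentile(F[:,0],98)][:,2].round(0)))
    for rowu in ((185,235),(190,240),(195,235),(150,250),(165,250)): print(rowu,L[rowu[1],rowu[0]].round(0),end=" ")
    print()
E
```

```text
w2 27596 max x [ -2.2 -17.  -38. ] z of foremost [-25. -24. -23. -22.  22.  23.  24.]
(185, 235) [-42.  10. -34.] (190, 240) [-46.  10. -30.] (195, 235) [-42.  10. -29.] (150, 250) [ 365. -210. -206.] (165, 250) [ 374. -215. -180.] 
w4 27616 max x [ -1.9 -16.4 -37.9] z of foremost [-25. -24. -23. -22.  22.  23.  24.]
(185, 235) [-42.  10. -34.] (190, 240) [-47.  10. -30.] (195, 235) [-42.  10. -29.] (150, 250) [ 43. -42. -83.] (165, 250) [-174.   71.   -0.] 
w6 25555 max x [-37.  -42.2 -53.3] z of foremost [-43. -42. -41. -40. -39. -37. -36. -35. -34. -33. -32. -31. -30.  29.
  30.  31.  32.  33.  34.  35.  36.  39.  40.  41.  42.]
(185, 235) [-42.  10. -34.] (190, 240) [-46.  10. -30.] (195, 235) [ 93. -52. -58.] (150, 250) [  92.  -67. -102.] (165, 250) [-50.   7. -41.] 
w1 22358 max x [-44.7 -48.1 -56.3] z of foremost [-55. -49. -48. -47. -46. -45. -44. -43. -42.  42.  43.  44.  45.  46.
  47.  48.  49.]
(185, 235) [ 512. -247. -174.] (190, 240) [ 950. -472. -266.] (195, 235) [ 951. -450. -245.] (150, 250) [-57.  10. -45.] (165, 250) [-46.   4. -42.]
```

Depth in four views puts the fingertips about 37 mm behind the stated TCP. That fits the miss, since the tips were at z≈0.053, above the 35 mm knob. It also fits the 54 mm opening on the beaker's flare. I go on with the measured tips and watch the force on the way down.

play_rows([
  [[2, 0, -0.25], 0, 3.5],
  [[5, 0, -0.25], 0, 3.5],
  [[8, 0, -0.25], 0, 3.5],
  [[11, 0, -0.25], 0, 3.5],
  [[14, 0, -0.25], 0, 3.5],
  [[16, 0, -0.25], 0, 3.5],
  [[17, 0, -0.25], 0, 3.5],
  [[17, 0, -0.25], 0, 3.5],
])

```text
time: 10.38
ee_pos: [0.4233, -0.1312, 0.0073]
tcp_rot: [162.5, 89.7, 162.5]
wrist_force: [0.5, 0.5, -1.3]
opening: 0.0348
```

play_rows([
  [[0.4, 0, 0], 0, 3.5],
  [[0.8, 0, 0], 0, 3.5],
  [[1.2, 0, 0], 0, 3.5],
  [[1.2, 0, 0], 0, 3.5],
])

```text
time: 10.72
ee_pos: [0.4257, -0.132, -0.0017]
tcp_rot: [-16.7, 90.0, -16.7]
wrist_force: [0.2, 0.7, -0.2]
opening: 0.0352
```

```bash
python3 - <<'E'
from h import *
m,T,p,d=shot("w8"); o=bot.get_obs(); print(o["wrist_force"])
P=cloud(m,T,d)
for u in (215,220,225,230,235,275,280,285,290): print(u,[P[v,u].round(3).tolist() for v in (228,232,238)])
go(.4269,-.1318,-.0255,0)
E
```

```text
[ 0.18073486  0.90364176 -0.38657561]
215 [[0.402, -0.132, 0.008], [0.406, -0.122, 0.037], [0.406, -0.122, 0.043]]
220 [[0.404, -0.132, 0.009], [0.408, -0.122, 0.036], [0.408, -0.125, 0.037]]
225 [[0.407, -0.132, 0.007], [0.407, -0.135, 0.008], [0.407, -0.138, 0.008]]
230 [[0.41, -0.132, 0.009], [0.41, -0.134, 0.009], [0.41, -0.138, 0.008]]
235 [[0.413, -0.132, 0.008], [0.413, -0.135, 0.008], [0.413, -0.139, 0.008]]
275 [[0.436, -0.132, 0.008], [0.436, -0.135, 0.008], [0.436, -0.138, 0.009]]
280 [[0.439, -0.132, 0.008], [0.439, -0.134, 0.009], [0.439, -0.139, 0.007]]
285 [[0.442, -0.132, 0.009], [0.442, -0.135, 0.007], [0.442, -0.138, 0.008]]
290 [[0.445, -0.132, 0.008], [0.445, -0.135, 0.008], [0.445, -0.139, 0.008]]
t 10.77 pos [ 0.4257 -0.132  -0.0014] jaw 0.01 q [-17.  -8. -25.  73.   0.  73.] | shift [2.41 0.02 0.12] turn 0.01 alt -180.0
```

View pics/w8.png

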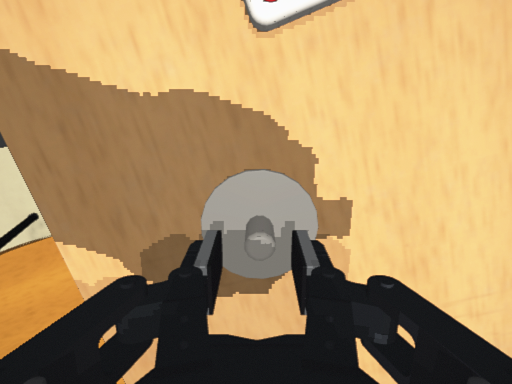

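With the TCP reading at −1 mm, the open tips still stand at z≈0.036 around the knob (260,240) and there is no force, so the offset is confirmed. I go down the rest and grip.

play_rows([
  [[0.5, 0, 0.1], 0, 3.5],
  [[1, 0, 0.1], 0, 3.5],
  [[1.5, 0, 0.1], 0, 3.5],
  [[1.9, 0, 0.1], 0, 3.5],
  [[2.1, 0, 0.1], 0, 3.5],
  [[2.1, 0, 0.1], 0, 3.5],
])

```text
time: 11.27
ee_pos: [0.4261, -0.1318, -0.0234]
tcp_rot: [162.4, 89.9, 162.5]
wrist_force: [-0.9, -0.1, 0.4]
opening: 0.0346
```

play_rows([
  [[0, 0, 0], 0, 2.8],
  [[0, 0, 0], 0, 2.2],
  [[0, 0, 0], 0, 1.6],
  [[0, 0, 0], 0, 1],
  [[0, 0, 0], 0, 1],
  [[0, 0, 0], 0, 1],
  [[0, 0, 0], 0, 1],
], squeeze=40)

```text
time: 11.85
ee_pos: [0.4269, -0.132, -0.0223]
tcp_rot: [-17.2, 90.0, -17.1]
wrist_force: [-0.2, 0.1, 4.5]
opening: 0.0144
```

play_rows([
  [[-0.2, 0, 0], 0, 1],
  [[-1, 0, 0], 0, 1],
  [[-3, 0, 0], 0, 1],
  [[-6, 0, 0], 0, 1],
  [[-10, 0, 0], 0, 1],
  [[-13, 0, 0], 0, 1],
  [[-16, 0, 0], 0, 1],
  [[-18, 0, 0], 0, 1],
  [[-18.5, 0, 0], 0, 1],
  [[-18.5, 0, 0], 0, 1],
])

```text
time: 12.68
ee_pos: [0.4272, -0.1321, 0.1638]
tcp_rot: [-17.8, 89.9, -17.8]
wrist_force: [-0.3, 0.1, -1.1]
opening: 0.0142
```

```bash
python3 - <<'E'
from h import *
o=bot.get_obs(); m,T,p,d=shot("w9"); print(o["ee_pos"],o["opening"],o["wrist_force"])
P=cloud(m,T,d); A=near(P,o["ee_pos"],.05,o["ee_pos"][2]+.01,o["ee_pos"][2]+.045)
print(len(A),np.histogram(A[:,2]-o["ee_pos"][2],bins=7,range=(.01,.045)))
B=A[(A[:,2]-o["ee_pos"][2]<.037)&(A[:,1]>o["ee_pos"][1]+.012)];
pl=np.linalg.lstsq(np.c_[B[:,:2]-o["ee_pos"][:2],np.ones(len(B))],B[:,2],rcond=None)[0];print("tilt deg",np.degrees(pl[:2]),pl[2]-o["ee_pos"][2])
go(.6463,-.0131,.2,0)
E
```

```text
[ 0.42719116 -0.13212845  0.16383851] 0.014224268663382533 [-0.33539824  0.08725156 -1.08239892]
8049 (array([   0,    0,    0, 1465, 5875,  285,  424]), array([0.01 , 0.015, 0.02 , 0.025, 0.03 , 0.035, 0.04 , 0.045]))
tilt deg [ 0.05441741 -0.84553847] 0.030763015496763607
t 12.73 pos [ 0.4266 -0.1319  0.1622] jaw 0.02 q [-17. -10.  -8.  91.   0.  73.] | shift [-3.78 11.88 21.97] turn 0.02 alt -180.0
```

View pics/w9.png

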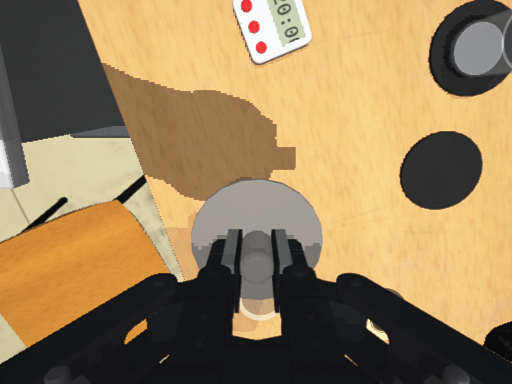

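play_rows([
  [[0, 0.7, 1], 0, 1],
  [[0, 2, 3.5], 0, 1],
  [[0, 3.5, 6.5], 0, 1],
  [[0, 5.1, 9.5], 0, 1],
  [[0, 6.7, 12.5], 0, 1],
  [[0, 8.4, 15.5], 0, 1],
  [[0, 10, 18.5], 0, 1],
  [[0, 11.2, 20.8], 0, 1],
  [[0, 11.8, 21.8], 0, 1],
  [[0, 11.88, 21.97], 0, 1],
  [[0, 11.88, 21.97], 0, 1],
])

```text
time: 13.65
ee_pos: [0.646, -0.0121, 0.1598]
tcp_rot: [178.5, 89.8, 178.6]
wrist_force: [0.0, -0.1, -0.1]
opening: 0.0146
```

```bash
python3 - <<'E'
from h import *
go(.6463,-.0131,.060,0)
m,T,p,d=shot("w10")
go(.6463,-.0131,.060,0)
mt,Tt=cam("top"); pt,dt=bot.camera("top"); cv2.imwrite("pics/top2.png",pt)
E
```

```text
t 13.65 pos [ 0.646  -0.0121  0.1598] jaw 0.07 q [-1. 18. 21. 93.  0. 89.] | shift [ 9.98 -0.1   0.06] turn 0.07 alt -179.9
t 13.7 pos [ 0.6456 -0.0127  0.1607] jaw 0.04 q [-1. 18. 21. 93. -0. 89.] | shift [10.07 -0.04  0.09] turn 0.04 alt -180.0
```

View pics/w10.png

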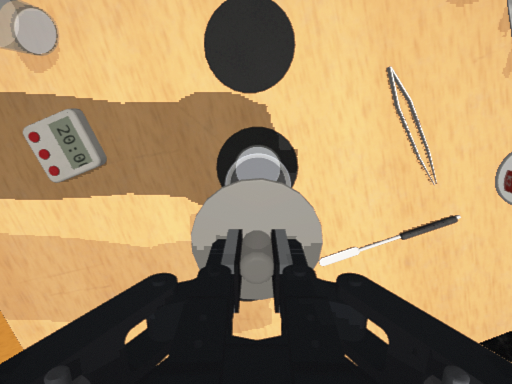

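play_rows([
  [[1, -0.05, 0.07], 0, 1],
  [[3, -0.05, 0.07], 0, 1],
  [[5.5, -0.05, 0.07], 0, 1],
  [[8, -0.05, 0.07], 0, 1],
  [[9.6, -0.05, 0.07], 0, 1],
  [[10.2, -0.05, 0.07], 0, 1],
  [[10.2, -0.05, 0.07], 0, 1],
  [[10.2, -0.05, 0.07], 0, 1],
])

```text
time: 14.42
ee_pos: [0.6468, -0.0139, 0.0611]
tcp_rot: [-0.6, 90.0, -0.7]
wrist_force: [0.1, 0.5, 0.2]
opening: 0.0144
```

```bash
python3 - <<'E'
from h import *
m,T,p,d=shot("w11"); print(bot.get_obs()["wrist_force"])
go(.6463,-.0131,.048,0)
E
```

```text
[ 0.2594867   0.66186087 -0.32882249]
t 14.47 pos [ 0.6473 -0.0138  0.0618] jaw -0.01 q [-1. 18. 10. 82. -0. 89.] | shift [ 1.38  0.07 -0.11] turn -0.01 alt 180.0
```

View pics/w11.png

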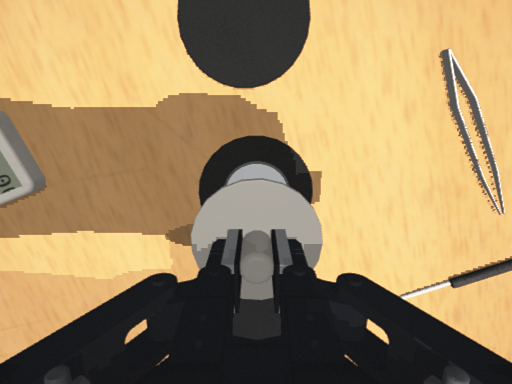

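play_rows([
  [[0.3, 0.06, -0.06], 0, 1],
  [[0.6, 0.06, -0.06], 0, 1],
  [[0.9, 0.06, -0.06], 0, 1],
  [[1.0, 0.06, -0.06], 0, 1],
  [[1.1, 0.06, -0.06], 0, 1],
  [[1.1, 0.06, -0.06], 0, 1],
])

```text
time: 14.97
ee_pos: [0.6462, -0.0129, 0.049]
tcp_rot: [178.7, 90.0, 178.7]
wrist_force: [-0.6, -0.2, -0.8]
opening: 0.0145
```

play_rows([
  [[0.1, 0, 0], 0, 1],
  [[0.2, 0, 0], 0, 1],
  [[0.2, 0, 0], 0, 1],
  [[0.2, 0, 0], 0, 1],
])

```text
time: 15.3
ee_pos: [0.6466, -0.013, 0.048]
tcp_rot: [-0.7, 89.9, -0.6]
wrist_force: [-1.5, 0.1, 5.3]
opening: 0.0147
```

Contact came at TCP 0.048, exactly as predicted for a seated lid. I release it.

play_rows([
  [[-0.05, 0, 0], 0, 1.4],
  [[-0.05, 0, 0], 0, 1.8],
  [[-0.05, 0, 0], 0, 2.5],
  [[-0.05, 0, 0], 0, 3.5],
  [[-0.05, 0, 0], 0, 4],
  [[-0.5, 0, 0], 0, 4],
  [[-3, 0, 0], 0, 4],
  [[-6, 0, 0], 0, 4],
  [[-10, 0, 0], 0, 6],
  [[-13, 0, 0], 0, 7],
  [[-14, 0, 0], 0, 8.5],
  [[-14, 0, 0], 0, 8.5],
])

```text
time: 16.3
ee_pos: [0.6476, -0.013, 0.1915]
tcp_rot: [-1.1, 89.7, -1.1]
wrist_force: [0.4, -0.6, -0.4]
opening: 0.0841
```

```bash
python3 - <<'E'
from h import *
m,T,p,d=shot("w12"); P=cloud(m,T,d)
A=near(P,(.6463,-.0131),.05,.074,.086);print(A[:,2].mean(),A[:,:2].min(0),A[:,:2].max(0),A[:,:2].max(0)-A[:,:2].min(0))
pl=np.linalg.lstsq(np.c_[A[:,:2]-A[:,:2].mean(0),np.ones(len(A))],A[:,2],rcond=None)[0];print("tilt",np.degrees(pl[:2]),pl[2])
A=near(P,(.6463,-.0131),.02,.09,.10);print("knob",circ(A,.008))
A=near(P,(.6463,-.0131),.045,.02,.06);print("body",circ(A,.025),len(A))
go(.4309,-.267,.15,0)
E
```

```text
0.07855065757825357 [ 0.61272087 -0.0459423 ] [0.67912079 0.02119681] [0.06639992 0.06713911]
tilt [ 0.07439198 -0.00572052] 0.07855065757825354
knob (array([ 0.64602315, -0.01295109]), np.float64(0.00012459316693391032), 42)h.py:37: RuntimeWarning: Mean of empty slice.
  x0=np.r_[P[:,:2].mean(0)]
  ret = um.true_divide(
Traceback (most recent call last):
  File "h.py", line 41, in circ
    s=least_squares(f,x0,loss="soft_l1",f_scale=.001); return s.x, np.abs(s.fun).mean(), len(P)
ValueError: Initial guess is outside of provided bounds
```

View pics/w12.png

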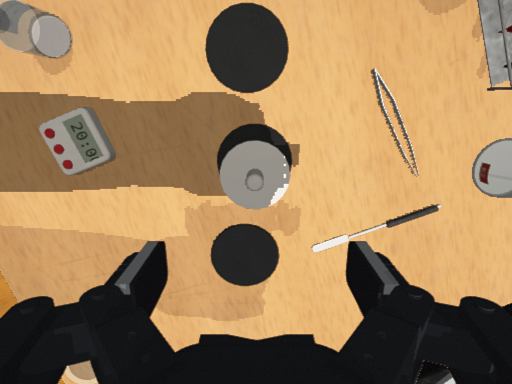

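play_rows([
  [[0, -2, -1.7], 0, 8.5],
  [[0, -5, -4.3], 0, 8.5],
  [[0, -8, -6.8], 0, 8.5],
  [[0, -11, -9.4], 0, 8.5],
  [[0, -14, -12], 0, 8.5],
  [[2, -17, -14.5], 0, 8.5],
  [[4, -20, -17], 0, 8.5],
  [[6, -23, -19.6], 0, 8.5],
  [[8, -25, -21.2], 0, 8.5],
  [[10, -25.4, -21.66], 0, 8.5],
  [[11, -25.4, -21.66], 0, 8.5],
  [[11, -25.4, -21.66], 0, 8.5],
])

```text
time: 17.35
ee_pos: [0.4279, -0.266, 0.0737]
tcp_rot: [145.8, 89.7, 145.8]
wrist_force: [0.6, 0.1, 0.5]
opening: 0.0848
```

```bash
python3 - <<'E'
from h import *
m,T,p,d=shot("w13"); P=cloud(m,T,d)
A=near(P,(.431,-.267),.04,.015,.045);print(circ(A),len(A))
A=near(P,(.431,-.267),.04,.05,.065);print(circ(A),len(A))
go(.4309,-.267,-.018,0)
E
```

```text
(array([ 0.43113217, -0.26606293,  0.02056877]), np.float64(0.0002349640565286673), 1345) 1345
(array([ 0.43116418, -0.26635162,  0.02189484]), np.float64(0.0011426885878223964), 1537) 1537
t 17.4 pos [ 0.4291 -0.2661  0.0757] jaw 0.01 q [-32.  -2. -10.  81.   0.  58.] | shift [ 9.37 -0.11  0.2 ] turn 0.01 alt -180.0
```

View pics/w13.png

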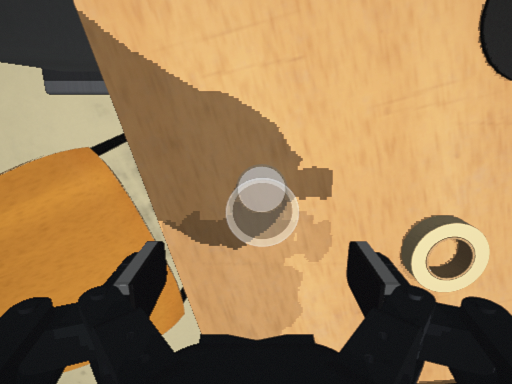

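play_rows([
  [[1, -0.03, 0.1], 0, 8.5],
  [[3, -0.03, 0.1], 0, 8.5],
  [[5.5, -0.03, 0.1], 0, 8.5],
  [[8, -0.03, 0.1], 0, 8.5],
  [[9, -0.03, 0.1], 0, 8.5],
  [[9.2, -0.03, 0.1], 0, 8.5],
  [[9.2, -0.03, 0.1], 0, 7],
  [[9.2, -0.03, 0.1], 0, 5.5],
  [[9.2, -0.03, 0.1], 0, 4.8],
  [[9.2, -0.03, 0.1], 0, 4.3],
  [[9.2, -0.03, 0.1], 0, 3.8],
  [[9.2, -0.03, 0.1], 0, 3.8],
], squeeze=25)

```text
time: 18.4
ee_pos: [0.4318, -0.2679, -0.0128]
tcp_rot: [-28.7, 89.8, -28.7]
wrist_force: [-1.1, 0.9, 6.4]
opening: 0.0455
```

play_rows([
  [[0, 0, 0], 0, 3.8],
  [[0, 0, 0], 0, 3.8],
  [[-0.3, 0, 0], 0, 3.8],
  [[-1.5, 0, 0], 0, 3.8],
  [[-4, 0, 0], 0, 3.8],
  [[-8, 0, 0], 0, 3.8],
  [[-12, 0, 0], 0, 3.8],
  [[-15, 0, 0], 0, 3.8],
  [[-17, 0, 0], 0, 3.8],
  [[-17.5, 0, 0], 0, 3.8],
])

```text
time: 19.23
ee_pos: [0.432, -0.2681, 0.1656]
tcp_rot: [-31.8, 89.6, -31.8]
wrist_force: [0.5, -0.6, 0.4]
opening: 0.0456
```

```bash
python3 - <<'E'
from h import *
m,T,p,d=shot("w14"); P=cloud(m,T,d); o=bot.get_obs(); e=o["ee_pos"]; print(o["opening"])
go(.6378,.1092,.10,0)
A=near(P,e,.04,e[2]+.0,e[2]+.1);print(np.histogram(A[:,2]-e[2],bins=16,range=(0,.08))[0])
A=near(P,e,.035,e[2]+.02,e[2]+.045); A=A[np.abs(A[:,0]-e[0])<.018];print(circ(A,.0207)[0]-e[:2],len(A))
E
```

```text
0.045438927514169954
t 19.28 pos [ 0.4318 -0.268   0.1642] jaw 0.01 q [-32.  -2.  -1.  91.  -0.  58.] | shift [ 6.41 37.73 20.58] turn 0.01 alt -180.0
[   0    0  347 1053  530  584  664  808 1081 1209 1357 1484 1540 2233
 3054  445]
[-0.00043354  0.00178825] 3074
```

View pics/w14.png

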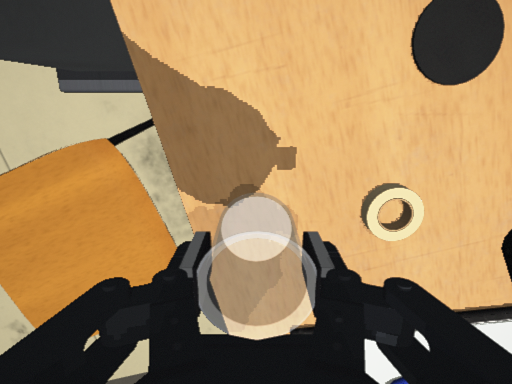

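play_rows([
  [[0, 1, 0.5], 0, 3.8],
  [[0, 3.5, 1.9], 0, 3.8],
  [[0, 6.5, 3.5], 0, 3.8],
  [[0, 9.8, 5.3], 0, 3.8],
  [[0, 13.2, 7.2], 0, 3.8],
  [[0, 16.6, 9.1], 0, 3.8],
  [[0, 20, 11], 0, 3.8],
  [[0, 23.4, 12.8], 0, 3.8],
  [[0, 26.8, 14.7], 0, 3.8],
  [[0, 30.2, 16.5], 0, 3.8],
  [[0, 33.4, 18.3], 0, 3.8],
  [[0, 36, 19.7], 0, 3.8],
])

```text
time: 20.28
ee_pos: [0.6275, 0.0961, 0.1579]
tcp_rot: [-179.2, 89.8, -179.1]
wrist_force: [0.8, -1.8, -0.9]
opening: 0.0455
```

```bash
python3 - <<'E'
from h import *
go(.638,.1077,.02,0)
E
```

```text
t 20.28 pos [0.6275 0.0961 0.1579] jaw 0.09 q [ 9. 16. 19. 92.  0. 99.] | shift [13.79  1.16  1.09] turn 0.09 alt -179.9
```

play_rows([
  [[0.5, 1, 0.6], 0, 3.8],
  [[2, 1.5, 0.9], 0, 3.8],
  [[5, 1.5, 0.9], 0, 3.8],
  [[8, 1.5, 0.9], 0, 3.8],
  [[11, 1.5, 0.9], 0, 3.8],
  [[13, 1.5, 0.9], 0, 3.8],
  [[14, 1.5, 0.9], 0, 3.8],
  [[14.5, 1.5, 0.9], 0, 3.8],
  [[14.5, 1.5, 0.9], 0, 3.8],
])

```text
time: 21.03
ee_pos: [0.6358, 0.1077, 0.0141]
tcp_rot: [-170.6, 89.9, -170.6]
wrist_force: [-0.7, -0.1, 0.3]
opening: 0.0453
```

```bash
python3 - <<'E'
from h import *
m,T,p,d=shot("w15"); o=bot.get_obs(); e=o["ee_pos"]
go(.638,.1077,-.008,0)
pts=[]
for r in range(165,200,5):
    l=[u for u in range(150,235) if p[r,u,2]<75][0]; pts.append((l-.5,r))
for c in range(225,290,8):
    t=[v for v in range(90,200) if p[v,c,2]<75][0]; pts.append((c,t-.5))
print(circ(onplane(m,T,pts,.005)),circ(onplane(m,T,pts,.005),.0445))
print(len(pts))
cv2.imwrite("pics/w15c.png",cv2.resize(p[120:340,150:370],None,fx=2.7,fy=2.7,interpolation=cv2.INTER_CUBIC))
E
```

```text
t 21.08 pos [0.6366 0.1077 0.0156] jaw 0.01 q [ 10.  18.   5.  77.  -0. 100.] | shift [ 2.36 -0.    0.14] turn 0.01 alt -180.0
(array([0.63759031, 0.11094449, 0.04371184]), np.float64(0.00011940002919145999), 16) (array([0.6380258 , 0.11013687]), np.float64(0.00014960429460876817), 16)
16
```

View pics/w15c.png

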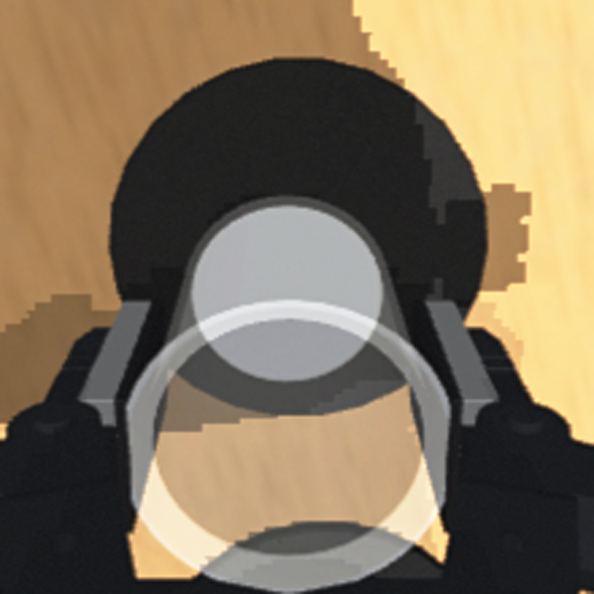

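```bash
python3 - <<'E'
from h import *
m=bot.camera_model("wrist"); T=np.load("w15.npz")["T"]
for z in (.027,.029,.031): print(onplane(m,T,(256.3,228.5),z))
E
```

```text
[[0.63543664 0.10848326 0.027     ]]
[[0.6354425  0.10936064 0.029     ]]
[[0.63544836 0.11023802 0.031     ]]
```

play_rows([
  [[0.3, 0.05, 0.14], 0, 3.8],
  [[0.7, 0.05, 0.14], 0, 3.8],
  [[1.2, 0.05, 0.14], 0, 3.8],
  [[1.6, 0.05, 0.14], 0, 3.8],
  [[1.7, 0.05, 0.14], 0, 3.8],
  [[1.7, 0.05, 0.14], 0, 3.8],
])

```text
time: 21.58
ee_pos: [0.6378, 0.1082, -0.0023]
tcp_rot: [-170.9, 90.0, -170.9]
wrist_force: [-0.2, 0.2, 0.5]
opening: 0.0453
```

play_rows([
  [[0.2, 0, 0.03], 0, 3.8],
  [[0.4, 0, 0.03], 0, 3.8],
  [[0.5, 0, 0.03], 0, 3.8],
  [[0.5, 0, 0.03], 0, 3.8],
  [[0.5, 0, 0.03], 0, 3.8],
])

```text
time: 22.0
ee_pos: [0.6384, 0.1082, -0.0067]
tcp_rot: [-176.0, 90.0, -176.0]
wrist_force: [-0.5, -0.7, 0.1]
opening: 0.0453
```

play_rows([
  [[0.1, 0, 0], 0, 3.8],
  [[0.2, 0, 0], 0, 3.8],
  [[0.2, 0, 0], 0, 3.8],
  [[0.2, 0, 0], 0, 3.8],
])

```text
time: 22.33
ee_pos: [0.6387, 0.1084, -0.0077]
tcp_rot: [19.9, 89.9, 19.9]
wrist_force: [-2.2, 0.2, 5.9]
opening: 0.0455
```

play_rows([
  [[-0.1, 0, 0], 0, 4.6],
  [[-0.1, 0, 0], 0, 5.2],
  [[-0.1, 0, 0], 0, 6.2],
  [[-0.1, 0, 0], 0, 7.5],
  [[-0.1, 0, 0], 0, 8.5],
  [[-0.1, 0, 0], 0, 8.5],
  [[-1, 0, 0], 0, 8.5],
  [[-4, 0, 0], 0, 8.5],
  [[-8, 0, 0], 0, 8.5],
  [[-12, 0, 0], 0, 8.5],
  [[-15, 0, 0], 0, 8.5],
  [[-17, 0, 0], 0, 8.5],
])

```text
time: 23.33
ee_pos: [0.6391, 0.1083, 0.1664]
tcp_rot: [9.5, 89.7, 9.6]
wrist_force: [0.9, -0.7, -0.6]
opening: 0.0852
```

```bash
python3 - <<'E'
from h import *
m,T,p,d=shot("w16"); P=cloud(m,T,d); coasters(m,T,p)
A=near(P,(.638,.109),.04,.02,.05);print(circ(A))
A=near(P,(.638,.109),.04,.055,.07);print(circ(A))
A=near(P,(.428,.121),.03,.097,.112)
if len(A)>20: print("cap",A.mean(0),circ(A,.0133))
go(.4288,.1235,.15,0)
pt,dt=bot.camera("top"); cv2.imwrite("pics/top3.png",pt); np.save("top3.npy",dt)
mt,Tt=cam("top"); Q=cloud(mt,Tt,dt)
A=near(Q,(.428,.121),.03,.097,.112); print("cap top",A.mean(0),len(A),A[:,:2].min(0),A[:,:2].max(0))
E
```

```text
blob [255.44618273 330.11514393] (array([ 0.63374639, -0.97685895,  0.87573528]), np.float64(0.061549025161601996), 1598)
blob [260.83185841 253.72566372] (array([ 0.6451134 , -0.01064653,  0.0415825 ]), np.float64(0.00640149471121066), 226)
blob [254.27009646 161.23794212] (array([0.63719073, 0.11046781, 0.04246378]), np.float64(0.005674654154535038), 311)
(array([0.63782048, 0.11007286, 0.02053142]), np.float64(0.0002261805894452395), 475)
(array([0.63781811, 0.10967553, 0.0219493 ]), np.float64(0.0011392993389517634), 766)
cap [0.4387373  0.12119105 0.10068943] (array([0.42726473, 0.12262737]), np.float64(0.0012065906124994485), 281)
t 23.38 pos [0.6399 0.1085 0.1695] jaw 0.01 q [ 10.  18.  22.  93.  -0. 100.] | shift [  1.77   1.5  -21.13] turn 0.01 alt -180.0<stdin>:10: RuntimeWarning: Mean of empty slice.
  ret = um.true_divide(
Traceback (most recent call last):
ValueError: zero-size array to reduction operation minimum which has no identity
```

View pics/w16.png

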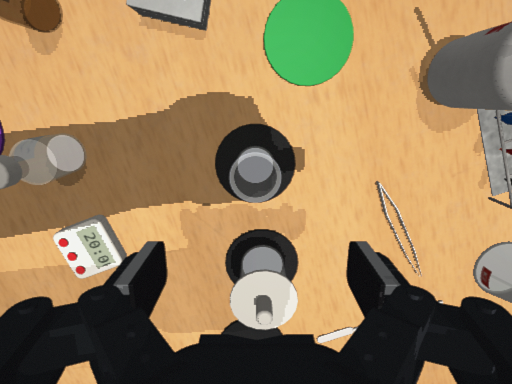

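The smaller beaker is within 1 mm of its coaster's centre. Flask next.

play_rows([
  [[-1, 0.2, -2], 0, 8.5],
  [[-1, 0.4, -5], 0, 8.5],
  [[-1, 0.6, -9], 0, 8.5],
  [[-1, 0.8, -13], 0, 8.5],
  [[-1, 1, -17], 0, 8.5],
  [[-1, 1.3, -20], 0, 7],
  [[0, 1.4, -21.1], 0, 6],
  [[1, 1.4, -21.1], 0, 6],
  [[2, 1.4, -21.1], 0, 6],
  [[2, 1.4, -21.1], 0, 6],
])

```text
time: 24.27
ee_pos: [0.4271, 0.1219, 0.1388]
tcp_rot: [-162.4, 89.8, -162.4]
wrist_force: [-0.2, 0.0, -0.6]
opening: 0.0601
```

```bash
python3 - <<'E'
from h import *
m,T,p,d=shot("w17"); P=cloud(m,T,d)
for a,b in ((.099,.112),(.087,.099),(.02,.05)):
    A=near(P,(.428,.122),.03,a,b); print(a,len(A),A.mean(0),A[:,:2].min(0),A[:,:2].max(0),circ(A)[0],circ(A,.0133 if a>.05 else .022))
go(.4288,.1225,.051,0)
E
```

```text
0.099 959 [0.42873304 0.12302191 0.10198699] [0.41612808 0.10918624] [0.44158219 0.13528751] [0.42872197 0.12268696 0.00905749] (array([0.42972766, 0.1173227 ]), np.float64(0.004442107276235852), 959)
0.087 131 [0.42850053 0.13251744 0.09322016] [0.415979  0.1196138] [0.44159826 0.13547735] [0.42873258 0.12209773 0.01294492] (array([0.42874691, 0.12168711]), np.float64(0.0001732008718618225), 131)
0.02 242 [0.42758497 0.14083363 0.03610587] [0.40665521 0.12514429] [0.44842372 0.14447983] [0.42845017 0.12212926 0.02203405] (array([0.42844809, 0.12216794]), np.float64(0.0001232077675880555), 242)
t 24.32 pos [0.4274 0.1219 0.1397] jaw -0.0 q [ 16. -10. -11.  89.  -0. 106.] | shift [8.87 0.07 0.16] turn -0.0 alt 180.0
```

View pics/w17.png

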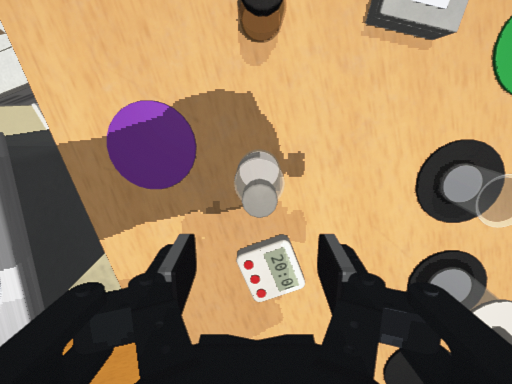

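play_rows([
  [[1, 0, 0.1], 0, 6],
  [[3, 0, 0.1], 0, 6],
  [[5.5, 0, 0.1], 0, 5.5],
  [[7.5, 0, 0.1], 0, 5],
  [[8.5, 0, 0.1], 0, 5],
  [[8.8, 0, 0.1], 0, 5],
  [[8.8, 0, 0.1], 0, 4],
  [[8.8, 0, 0.1], 0, 3],
  [[8.8, 0, 0.1], 0, 2.4],
  [[8.8, 0, 0.1], 0, 2.1],
  [[8.8, 0, 0.1], 0, 2.1],
  [[8.8, 0, 0.1], 0, 2.1],
], squeeze=40)

```text
time: 25.32
ee_pos: [0.4293, 0.1224, 0.0546]
tcp_rot: [15.5, 89.9, 15.5]
wrist_force: [0.5, -0.9, 6.8]
opening: 0.025
```

play_rows([
  [[0, 0, 0], 0, 2.1],
  [[0, 0, 0], 0, 2.1],
  [[-0.3, 0, 0], 0, 2.1],
  [[-1.5, 0, 0], 0, 2.1],
  [[-4, 0, 0], 0, 2.1],
  [[-8, 0, 0], 0, 2.1],
  [[-12, 0, 0], 0, 2.1],
  [[-14, 0, 0], 0, 2.1],
  [[-15, 0, 0], 0, 2.1],
  [[-15, 0, 0], 0, 2.1],
])

```text
time: 26.15
ee_pos: [0.4292, 0.1224, 0.2057]
tcp_rot: [16.3, 89.8, 16.3]
wrist_force: [-0.2, 0.6, -1.3]
opening: 0.0249
```

```bash
python3 - <<'E'
from h import *
m,T,p,d=shot("w18"); P=cloud(m,T,d); o=bot.get_obs(); e=o["ee_pos"]; print(o["opening"])
A=near(P,e,.04,e[2]-.04,e[2]+.02); print(len(A),np.histogram(A[:,2]-e[2],bins=6)); 
if len(A): print(circ(A,.022)[0]-e[:2])
go(.6328,-.1382,.22,0)
E
```

```text
0.02481990517305883
3120 (array([ 151,  189,  212,  285, 1252, 1031]), array([-3.99716080e-02, -2.99773291e-02, -1.99830502e-02, -9.98877127e-03,
        5.50762825e-06,  9.99978653e-03,  1.99940654e-02]))
[ 0.00011886 -0.00369039]
t 26.2 pos [0.4287 0.1223 0.2036] jaw 0.01 q [ 16.  -9.  -3.  96.   0. 106.] | shift [ -1.63 -26.05  20.41] turn 0.01 alt -180.0
```

View pics/w18.png

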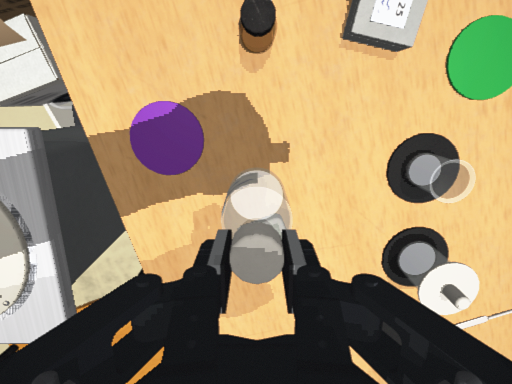

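play_rows([
  [[0, -1, 0.8], 0, 2.1],
  [[0, -3, 2.3], 0, 2.1],
  [[0, -5.5, 4.3], 0, 2.1],
  [[0, -8.2, 6.4], 0, 2.1],
  [[0, -11, 8.6], 0, 2.1],
  [[0, -13.8, 10.8], 0, 2.1],
  [[0, -16.6, 13], 0, 2.1],
  [[0, -19.4, 15.2], 0, 2.1],
  [[0, -22, 17.2], 0, 2.1],
  [[0, -24.2, 18.9], 0, 2.1],
  [[0, -25.5, 19.9], 0, 2.1],
  [[0, -26, 20.4], 0, 2.1],
])

```text
time: 27.2
ee_pos: [0.6325, -0.1397, 0.1996]
tcp_rot: [171.3, 89.7, 171.2]
wrist_force: [0.8, 0.2, -0.8]
opening: 0.0249
```

play_rows([
  [[0.5, 0, 0], 0, 2.1],
  [[2, 0, 0], 0, 2.1],
  [[5, 0, 0], 0, 2.1],
  [[8, 0, 0], 0, 2.1],
  [[10.5, 0, 0], 0, 2.1],
  [[12, 0, 0], 0, 2.1],
  [[12.5, 0, 0], 0, 2.1],
  [[12.5, 0, 0], 0, 2.1],
])

```text
time: 27.87
ee_pos: [0.6308, -0.1364, 0.0765]
tcp_rot: [165.3, 89.8, 165.4]
wrist_force: [0.5, 0.2, 0.2]
opening: 0.0249
```

```bash
python3 - <<'E'
from h import *
m,T,p,d=shot("w19"); P=cloud(m,T,d); o=bot.get_obs(); e=o["ee_pos"]
go(.6328,-.1382,.06,0)
A=near(P,e,.03,e[2]-.04,e[2]-.01); print(len(A),circ(A,.022)[0])
cv2.imwrite("pics/w19c.png",cv2.resize(p[100:300,150:370],None,fx=2.8,fy=2.8,interpolation=cv2.INTER_CUBIC))
E
```

```text
t 27.92 pos [ 0.6317 -0.1368  0.0782] jaw 0.06 q [-12.  18.  11.  84.   0.  78.] | shift [ 1.82 -0.14  0.11] turn 0.06 alt -179.9
599 [ 0.63009155 -0.1365364 ]
```

View pics/w19c.png

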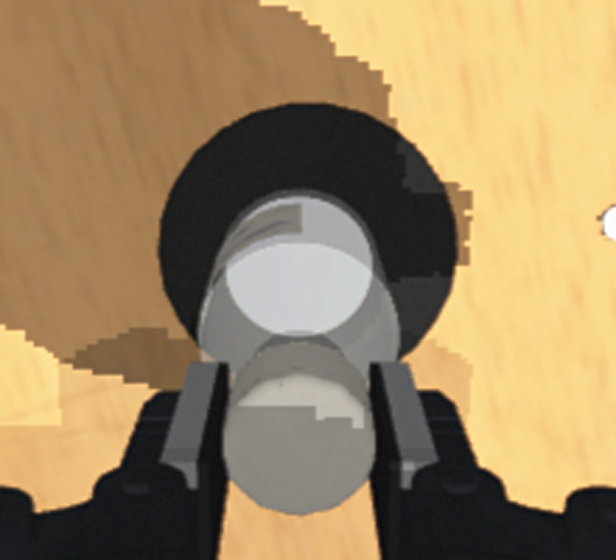

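```bash
python3 - <<'E'
from h import *
m=bot.camera_model("wrist"); T=np.load("w19.npz")["T"]; p=cv2.imread("pics/w19.png")
pts=[]
for r in range(165,205,5):
    l=[u for u in range(170,235) if p[r,u,2]<75][0]; pts.append((l-.5,r))
for c in range(225,290,8):
    t=[v for v in range(110,170) if p[v,c,2]<75][0]; pts.append((c,t-.5))
print(circ(onplane(m,T,pts,.005)),circ(onplane(m,T,pts,.005),.0445))
for z in (.023,.025,.027): print(onplane(m,T,(150+299/2.8,100+264/2.8),z))
E
```

```text
(array([ 0.63266002, -0.13811196,  0.04420012]), np.float64(0.00019494402379880975), 17) (array([ 0.63289463, -0.13841306]), np.float64(0.00019349552242566546), 17)
[[ 0.63053952 -0.13603027  0.023     ]]
[[ 0.63054398 -0.13540722  0.025     ]]
[[ 0.63054844 -0.13478418  0.027     ]]
```

play_rows([
  [[0.5, -0.15, 0.15], 0, 2.1],
  [[1, -0.15, 0.15], 0, 2.1],
  [[1.4, -0.15, 0.15], 0, 2.1],
  [[1.4, -0.15, 0.15], 0, 2.1],
  [[1.4, -0.15, 0.15], 0, 2.1],
])

```text
time: 28.33
ee_pos: [0.6339, -0.1393, 0.0641]
tcp_rot: [163.6, 90.0, 163.6]
wrist_force: [-0.5, -0.6, 0.1]
opening: 0.0252
```

```bash
python3 - <<'E'
from h import *
m,T,p,d=shot("w20"); P=cloud(m,T,d); o=bot.get_obs(); e=o["ee_pos"]; print(o["wrist_force"])
go(.6328,-.1383,.06,0)
A=near(P,e,.03,e[2]-.04,e[2]-.01); print(len(A),circ(A,.022)[0])
pts=[]
for r in range(160,200,5):
    l=[u for u in range(170,235) if p[r,u,2]<75][0]; pts.append((l-.5,r))
for c in range(225,290,8):
    t=[v for v in range(100,170) if p[v,c,2]<75][0]; pts.append((c,t-.5))
print(circ(onplane(m,T,pts,.005),.0445))
E
```

```text
[-0.92669641  0.74103305 -0.54537477]
t 28.38 pos [ 0.634  -0.1393  0.0644] jaw 0.01 q [-12.  18.  10.  82.   0.  78.] | shift [ 0.44  0.1  -0.12] turn 0.01 alt -180.0
577 [ 0.63317213 -0.13942337]
(array([ 0.63309803, -0.13853033]), np.float64(0.0001869718798957725), 17)
```

play_rows([
  [[0.2, 0.08, -0.02], 0, 2.1],
  [[0.4, 0.08, -0.02], 0, 2.1],
  [[0.5, 0.08, -0.02], 0, 2.1],
  [[0.5, 0.08, -0.02], 0, 2.1],
])

```text
time: 28.72
ee_pos: [0.6339, -0.1385, 0.0597]
tcp_rot: [-10.0, 90.0, -10.0]
wrist_force: [-0.6, 0.3, 2.3]
opening: 0.0251
```

play_rows([
  [[0.1, 0, 0], 0, 2.1],
  [[0.2, 0, 0], 0, 2.1],
  [[0.2, 0, 0], 0, 2.1],
  [[0.2, 0, 0], 0, 2.1],
])

```text
time: 29.05
ee_pos: [0.6343, -0.1386, 0.0596]
tcp_rot: [-13.5, 89.9, -13.5]
wrist_force: [-3.4, 0.4, 13.4]
opening: 0.025
```

play_rows([
  [[-0.2, 0, 0], 0, 2.1],
  [[-0.2, 0, 0], 0, 2.6],
  [[-0.2, 0, 0], 0, 3],
  [[-0.2, 0, 0], 0, 3.8],
  [[-0.2, 0, 0], 0, 5],
  [[-0.2, 0, 0], 0, 6],
  [[-1, 0, 0], 0, 6],
  [[-4, 0, 0], 0, 6],
  [[-8, 0, 0], 0, 7],
  [[-11, 0, 0], 0, 8.5],
  [[-12, 0, 0], 0, 8.5],
  [[-12, 0, 0], 0, 8.5],
])

```text
time: 30.05
ee_pos: [0.6351, -0.1388, 0.1815]
tcp_rot: [-12.0, 89.7, -12.0]
wrist_force: [1.0, 0.5, 0.6]
opening: 0.0851
```

```bash
python3 - <<'E'
from h import *
m,T,p,d=shot("w21"); P=cloud(m,T,d)
A=near(P,(.633,-.138),.03,.09,.104); A=A[A[:,2]<.102];print("cap side",circ(A,.0133))
A=near(P,(.633,-.138),.035,.02,.05); print("body",circ(A,.022))
go(.4421,.0100,.13,21.5);go(.4421,.0100,.13,111.5)
E
```

```text
cap side (array([ 0.63346928, -0.13924609]), np.float64(0.00015248196776907776), 75)
body (array([ 0.63316433, -0.13869533]), np.float64(0.00010425201301792618), 152)
t 30.1 pos [ 0.6345 -0.1386  0.1786] jaw 0.01 q [-12.  19.  24.  95.  -0.  78.] | shift [  4.8   14.87 -19.24] turn -21.49 alt 158.5
t 30.1 pos [ 0.6345 -0.1386  0.1786] jaw 0.01 q [-12.  19.  24.  95.  -0.  78.] | shift [  4.8   14.87 -19.24] turn 68.51 alt -111.5
```

View pics/w21.png

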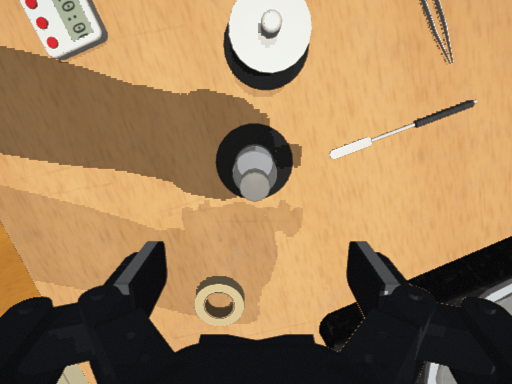

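play_rows([
  [[-1, 0.5, -1], 0, 8.5],
  [[-1, 2, -3], 0, 8.5],
  [[-1, 4, -5.5], -5, 8.5],
  [[-1, 6.2, -8.2], -10, 8.5],
  [[-1, 8.4, -11], -15, 8.5],
  [[0, 10.6, -13.8], -20, 8.5],
  [[1, 12.8, -16.6], -21.5, 8.5],
  [[3, 14.4, -18.6], -21.5, 8.5],
  [[4.5, 14.9, -19.2], -21.5, 8.5],
  [[5, 14.9, -19.2], -21.5, 8.5],
  [[5, 14.9, -19.2], -21.5, 8.5],
])

```text
time: 31.02
ee_pos: [0.4402, 0.0107, 0.1255]
tcp_rot: [161.6, 89.8, -176.8]
wrist_force: [0.7, -0.6, 0.1]
opening: 0.0852
```

```bash
cat >> h.py <<'E'
def rect(P,c,rad,z0,z1):
    A=near(P,c,rad,z0,z1); r=cv2.minAreaRect((A[:,:2]*1000).astype(np.float32)); return r,A[:,2].mean(),len(A)
E
python3 - <<'E'
from h import *
m,T,p,d=shot("w22"); P=cloud(m,T,d)
print("timer",rect(P,(.442,.010),.055,.010,.024))
print("timer",rect(P,(.442,.010),.055,.013,.018))
pt,dt=bot.camera("top"); cv2.imwrite("pics/top4.png",pt); mt,Tt=cam("top"); Q=cloud(mt,Tt,dt)
print("box",rect(Q,(.566,.298),.075,.031,.042),rect(Q,(.566,.298),.075,.028,.045))
go(.4421,.0100,-.034,21.5)
E
```

```text
timer (((442.0533752441406, 11.251029968261719), (61.917747497558594, 63.06624221801758), 21.656042098999023), np.float64(0.015480564406835162), 4129)
timer (((441.9490661621094, 11.195343017578125), (61.628456115722656, 63.06688690185547), 21.59170150756836), np.float64(0.015424451038229925), 3917)
box (((565.8004760742188, 299.1332092285156), (99.29222869873047, 68.11515808105469), 77.6786880493164), np.float64(0.03679903044653755), 831) (((564.5650634765625, 299.4030456542969), (99.29222869873047, 70.64433288574219), 77.6786880493164), np.float64(0.03677732129856732), 863)
t 31.12 pos [0.4419 0.0101 0.1273] jaw 21.5 q [  1. -11. -13.  88.  -0.  70.] | shift [16.13 -0.02  0.03] turn -0.0 alt 180.0
```

View pics/w22.png

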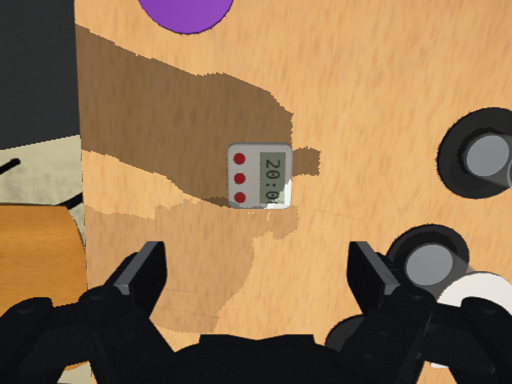

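The timer at (260,176) is square with the jaws. I go down with a force check near the table.

play_rows([
  [[2, 0.06, 0.05], 0, 8.5],
  [[5, 0.06, 0.05], 0, 8.5],
  [[8, 0.06, 0.05], 0, 8.5],
  [[11, 0.06, 0.05], 0, 8.5],
  [[13.5, 0.06, 0.05], 0, 8.5],
  [[15, 0.06, 0.05], 0, 8.5],
  [[15.5, 0.06, 0.05], 0, 8.5],
  [[15.5, 0.06, 0.05], 0, 8.5],
  [[15.5, 0.06, 0.05], 0, 8.5],
])

```text
time: 31.87
ee_pos: [0.4429, 0.0109, -0.0267]
tcp_rot: [-22.9, 90.0, -1.5]
wrist_force: [-0.3, -0.1, 0.4]
opening: 0.0854
```

```bash
python3 - <<'E'
from h import *
print(bot.get_obs()["wrist_force"]); go(.4420,.0106,-.034,21.6)
m,T,p,d=shot("w23"); P=cloud(m,T,d); e=bot.get_obs()["ee_pos"]
M=R.from_euler("xyz",bot.get_obs()["tcp_rot"],degrees=True).as_matrix(); L=(P-e)@M*1000
k=(np.abs(L[...,2])>40)&(np.abs(L[...,2])<60)&(np.abs(L[...,1])<13)&(L[...,0]<-36); F=L[k]; print(np.percentile(F[:,0],[90,99,99.9]),e)
E
```

```text
[-0.34798374 -0.08566882  0.43506155]
t 31.87 pos [ 0.4429  0.0109 -0.0267] jaw 21.48 q [  1.  -8. -28.  70.  -0.  70.] | shift [ 0.73  0.   -0.1 ] turn -0.12 alt 179.9
[-57.44799994 -46.49005729 -44.07700616] [ 0.44319413  0.0110238  -0.02626657]
```

View pics/w23.png

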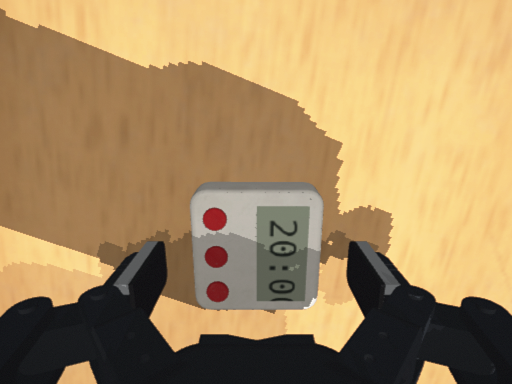

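play_rows([
  [[0.4, 0, -0.08], 0, 8.5],
  [[0.7, 0, -0.08], 0, 8.5],
  [[0.7, 0, -0.08], 0, 7.8],
  [[0.7, 0, -0.08], 0, 7.2],
  [[0.7, 0, -0.08], 0, 6.8],
  [[0.7, 0, -0.08], 0, 6.4],
  [[0.7, 0, -0.08], 0, 6],
  [[0.7, 0, -0.08], 0, 5.6],
  [[0.7, 0, -0.08], 0, 5.6],
  [[0.7, 0, -0.08], 0, 5.6],
], squeeze=35)

```text
time: 32.75
ee_pos: [0.4416, 0.011, -0.0342]
tcp_rot: [-16.0, 90.0, 5.5]
wrist_force: [-0.2, -0.5, 5.7]
opening: 0.0611
```

play_rows([
  [[0, 0, 0], 0, 5.6],
  [[-0.3, 0, 0], 0, 5.6],
  [[-1.5, 0, 0], 0, 5.6],
  [[-4, 0, 0], 0, 5.6],
  [[-7, 0, 0], 0, 5.6],
  [[-10, 0, 0], 0, 5.6],
  [[-13, 0, 0], 0, 5.6],
  [[-15.5, 0, 0], 0, 5.6],
  [[-16, 0, 0], 0, 5.6],
  [[-16, 0, 0], 0, 5.6],
])

```text
time: 33.58
ee_pos: [0.4422, 0.011, 0.1277]
tcp_rot: [-20.1, 89.8, 1.4]
wrist_force: [-0.0, 0.3, -0.6]
opening: 0.0612
```

```bash
python3 - <<'E'
from h import *
m,T,p,d=shot("w24"); P=cloud(m,T,d); o=bot.get_obs(); e=o["ee_pos"]; print(o["opening"])
A=near(P,e,.05,e[2]+.04,e[2]+.056); print(len(A),np.median(A[:,2])-e[2]); r=cv2.minAreaRect((A[:,:2]*1000).astype(np.float32)); print(r, np.array(r[0])-e[:2]*1000)
go(.5658,.2992,.12,-12.4)
E
```

```text
0.06126720373101771
18095 0.051391762825399145
((441.7473449707031, 10.915817260742188), (88.81169891357422, 64.00569152832031), 22.006324768066406) [ 0.23502867 -0.03195132]
t 33.63 pos [0.4415 0.0109 0.1259] jaw 21.51 q [  1. -11. -13.  88.  -0.  70.] | shift [ 0.6  22.26 22.13] turn 33.91 alt -146.1
```

View pics/w24.png

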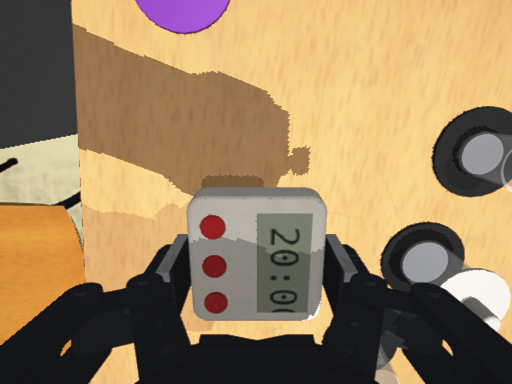

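play_rows([
  [[0, 1, 1], 0, 5.6],
  [[0, 3, 3], 3, 5.6],
  [[0, 5, 5], 7, 5.6],
  [[0, 7, 7], 12, 5.6],
  [[0, 9, 9], 17, 5.6],
  [[0, 11, 11], 22, 5.6],
  [[0, 13, 13], 27, 5.6],
  [[0, 15, 15], 31, 5.6],
  [[0, 16, 16], 33.5, 5.6],
  [[0, 16.5, 16.4], 33.9, 5.6],
  [[0, 16.5, 16.4], 33.9, 5.6],
  [[0, 16.5, 16.4], 33.9, 5.6],
])

```text
time: 34.63
ee_pos: [0.5326, 0.224, 0.1243]
tcp_rot: [-139.6, 89.9, -151.9]
wrist_force: [-0.3, -0.1, -0.2]
opening: 0.0613
```

```bash
python3 - <<'E'
from h import *
m,T,p,d=shot("w25"); P=cloud(m,T,d); e=bot.get_obs()["ee_pos"]
print("box",rect(P,(.566,.299),.075,.031,.042),rect(P,(.566,.299),.065,.034,.039))
A=near(P,(.566,.299),.075,.031,.042); print(A[:,2].mean(),np.median(A[:,2]))
go(.5658,.2992,.02,-12.4)
E
```

```text
box (((567.3845825195312, 299.78045654296875), (97.39469909667969, 66.28656768798828), 77.86168670654297), np.float64(0.035929842706468346), 10450) (((567.32080078125, 299.8279113769531), (97.30138397216797, 66.17037200927734), 77.7900161743164), np.float64(0.03594223018078287), 10389)
0.035929842706468346 0.03591613348625827
t 34.68 pos [0.5327 0.2237 0.1247] jaw -12.34 q [ 23.   8.   5.  87.  -0. 125.] | shift [10.47  8.1   1.63] turn 0.06 alt -179.9
```

View pics/w25.png

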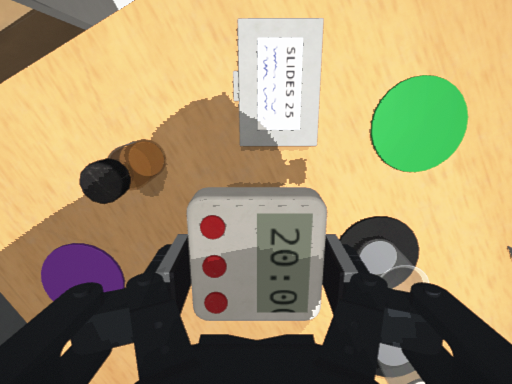

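```bash
python3 - <<'E'
from h import *
go(.5668,.2996,.012,-12.2)
E
```

```text
t 34.68 pos [0.5327 0.2237 0.1247] jaw -12.34 q [ 23.   8.   5.  87.  -0. 125.] | shift [11.27  8.16  1.72] turn -0.14 alt 179.9
```

play_rows([
  [[0, 1, 0.2], -0.1, 5.6],
  [[0, 3, 0.6], -0.1, 5.6],
  [[0, 5.5, 1.1], -0.1, 5.6],
  [[0, 7.5, 1.6], -0.1, 5.6],
  [[1, 8.16, 1.72], -0.1, 5.6],
  [[3, 8.16, 1.72], -0.1, 5.6],
  [[5.5, 8.16, 1.72], -0.1, 5.6],
  [[8, 8.16, 1.72], -0.1, 5.6],
  [[9.5, 8.16, 1.72], -0.1, 5.6],
  [[10.5, 8.16, 1.72], -0.1, 5.6],
  [[10.5, 8.16, 1.72], -0.1, 5.6],
  [[10.5, 8.16, 1.72], -0.1, 5.6],
])

```text
time: 35.68
ee_pos: [0.5675, 0.3001, 0.0204]
tcp_rot: [-137.0, 90.0, -149.3]
wrist_force: [0.2, 0.2, -0.5]
opening: 0.0612
```

```bash
python3 - <<'E'
from h import *
print(bot.get_obs()["wrist_force"]); go(.5668,.2996,.002,-12.2)
m,T,p,d=shot("w26"); P=cloud(m,T,d); o=bot.get_obs(); e=o["ee_pos"]; M=R.from_euler("xyz",o["tcp_rot"],degrees=True).as_matrix()
go(.5668,.2996,.002,-12.2)
B=(P-[.5668,.2996,0])
k=(np.abs(P[...,2]-.036)<.003)&(np.hypot(B[...,0],B[...,1])<.07); L=((P[k]-e)@M)*1000
print("box in tool y range",L[:,1].min(),L[:,1].max(),"z",np.percentile(L[:,2],[.5,99.5]))
k=(np.abs(P[...,2]-e[2]-.0515)<.004)&(np.hypot(B[...,0],B[...,1])<.06); L=((P[k]-e)@M)*1000; L=L[np.abs(L[:,2])<25]
print("timer y range",L[:,1].min(),L[:,1].max())
E
```

```text
[ 0.16032473  0.24833853 -0.46833182]
t 35.68 pos [0.5675 0.3001 0.0204] jaw -12.3 q [ 28.  18.   5.  77.  -0. 130.] | shift [ 1.84 -0.07 -0.05] turn -0.1 alt 179.9
t 35.73 pos [0.568  0.3005 0.0214] jaw -12.3 q [ 28.  18.   5.  77.  -0. 130.] | shift [ 1.94 -0.12 -0.1 ] turn -0.1 alt 179.9
box in tool y range 22.51662947786697 48.20931843745828 z [-33.05089739  32.02908551]
timer y range -32.12671336121648 31.005270678736515
```

View pics/w26.png

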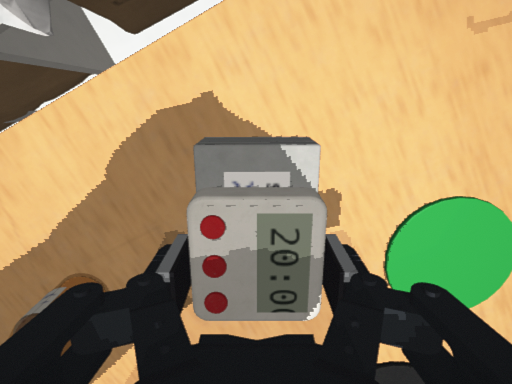

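play_rows([
  [[0.5, -0.04, -0.06], 0, 5.6],
  [[1, -0.04, -0.06], 0, 5.6],
  [[1.4, -0.04, -0.06], 0, 5.6],
  [[1.6, -0.04, -0.06], 0, 5.6],
  [[1.6, -0.04, -0.06], 0, 5.6],
  [[1.6, -0.04, -0.06], 0, 5.6],
])

```text
time: 36.23
ee_pos: [0.5668, 0.3003, 0.0042]
tcp_rot: [-139.3, 90.0, -151.6]
wrist_force: [0.3, 0.1, -0.5]
opening: 0.0612
```

play_rows([
  [[0.1, 0, 0], 0, 5.6],
  [[0.2, 0, 0], 0, 5.6],
  [[0.2, 0, 0], 0, 5.6],
  [[0.2, 0, 0], 0, 5.6],
])

```text
time: 36.57
ee_pos: [0.567, 0.3004, 0.0024]
tcp_rot: [48.1, 90.0, 35.8]
wrist_force: [1.2, -1.1, 0.1]
opening: 0.0613
```

play_rows([
  [[0.1, 0, 0], 0, 5.6],
  [[0.1, 0, 0], 0, 5.6],
  [[0.1, 0, 0], 0, 5.6],
  [[0.1, 0, 0], 0, 5.6],
])

```text
time: 36.9
ee_pos: [0.567, 0.3004, 0.0023]
tcp_rot: [44.7, 90.0, 32.4]
wrist_force: [-2.9, -1.1, 6.2]
opening: 0.0611
```

Contact came at the expected height. I release it.

play_rows([
  [[-0.1, 0, 0], 0, 6.1],
  [[-0.1, 0, 0], 0, 6.5],
  [[-0.1, 0, 0], 0, 7.2],
  [[-0.1, 0, 0], 0, 8.2],
  [[-0.1, 0, 0], 0, 8.5],
  [[-0.1, 0, 0], 0, 8.5],
  [[-1, 0, 0], 0, 8.5],
  [[-4, 0, 0], 0, 8.5],
  [[-8, 0, 0], 0, 8.5],
  [[-12, 0, 0], 0, 8.5],
  [[-15, 0, 0], 0, 8.5],
  [[-17, 0, 0], 0, 8.5],
])

```text
time: 37.9
ee_pos: [0.5675, 0.3006, 0.1763]
tcp_rot: [40.1, 89.7, 27.8]
wrist_force: [0.4, 0.3, 0.8]
opening: 0.0849
```

```bash
python3 - <<'E'
from h import *
m,T,p,d=shot("w27"); P=cloud(m,T,d)
print("timer",rect(P,(.567,.300),.055,.048,.06))
a=near(P,(.567,.300),.08,.033,.06); r=cv2.minAreaRect((a[:,:2]*1000).astype(np.float32)); print("box all",r)
print(bot.get_obs()["wrist_force"])
E
```

```text
timer (((566.5577392578125, 299.78790283203125), (63.900726318359375, 62.00856018066406), 77.8193130493164), np.float64(0.05205873053332762), 3770)
box all ((567.379638671875, 299.8246154785156), (97.57154846191406, 66.04901123046875), 77.87808990478516)
[-1.73607234 -0.51308773  2.64264046]
```

View pics/w27.png

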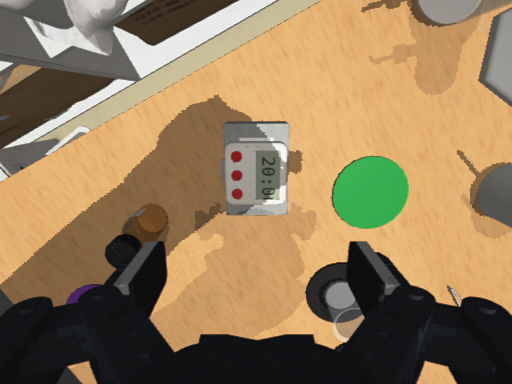

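play_rows([
  [[-1, -2, -2], 0, 8.5],
  [[-2, -5, -5], 0, 8.5],
  [[-2, -8, -8], 0, 8.5],
  [[-2, -11, -11], 0, 8.5],
  [[-2, -13, -13], 0, 8.5],
  [[-2, -14, -14], 0, 8.5],
  [[-2, -14, -14], 0, 8.5],
])

```text
time: 38.53
ee_pos: [0.3984, 0.1921, 0.1929]
tcp_rot: [36.4, 89.9, 24.1]
wrist_force: [0.3, 1.1, -0.1]
opening: 0.0851
```

```bash
python3 - <<'E'
from h import *
pt,dt=bot.camera("top"); Q=cloud(*cam("top"),dt)
cv2.imwrite("pics/top5.png",cv2.resize(pt[80:270,90:410],(800,475)))
A=near(Q,(.646,-.013),.045,.074,.088);print("lid",A.mean(0),A[:,:2].min(0),A[:,:2].max(0))
A=near(Q,(.638,.11),.035,.02,.05);print("sb",circ(A,.0205) if len(A)>5 else 0)
A=near(Q,(.633,-.138),.035,.02,.08);print("flask",circ(A,.022) if len(A)>5 else 0)
A=near(Q,(.43,.25),.035,.085,.1);print("vial",A.mean(0) if len(A) else 0)
print(rect(Q,(.567,.3),.055,.048,.06))
E
```

```text
lid [ 0.64490636 -0.01326649  0.07963499] [ 0.61204684 -0.04558085] [0.67794805 0.01923921]
sb (array([0.63694714, 0.10815687]), np.float64(0.0004188203118398978), 64)
flask (array([ 0.63562083, -0.14042871]), np.float64(0.0033638364891838226), 157)
vial 0
(((566.3876953125, 298.71160888671875), (64.61103820800781, 61.48212814331055), 77.5694808959961), np.float64(0.05293960741125681), 505)
```

View pics/top5.png

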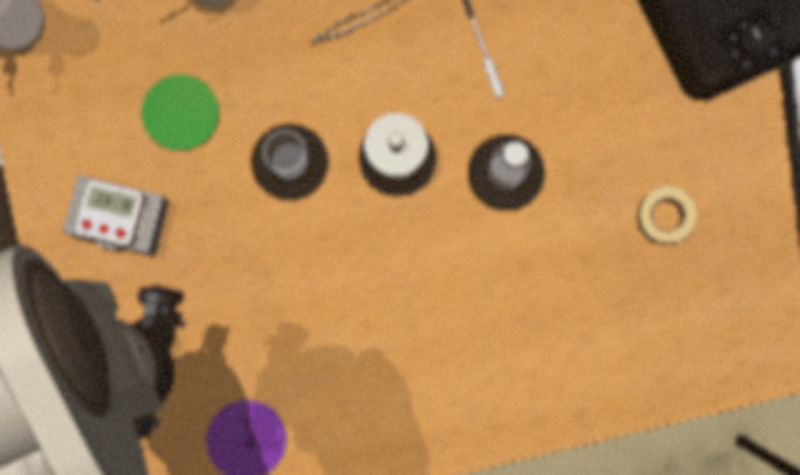

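```bash
python3 - <<'E'
from h import *
m,T,p,d=shot("w28"); P=cloud(m,T,d)
A=near(P,(.43,.258),.04,.085,.102);print("vial",A.mean(0),len(A)); A=near(P,(.43,.258),.04,.02,.06);print(circ(A,.019))
bot.job_done()
E
```

```text
vial [0.42996974 0.26186746 0.09401532] 1007
(array([0.43228003, 0.26164554]), np.float64(0.0009639941656650739), 215)
the job is handed in; nothing more can be done
```

View pics/w28.png

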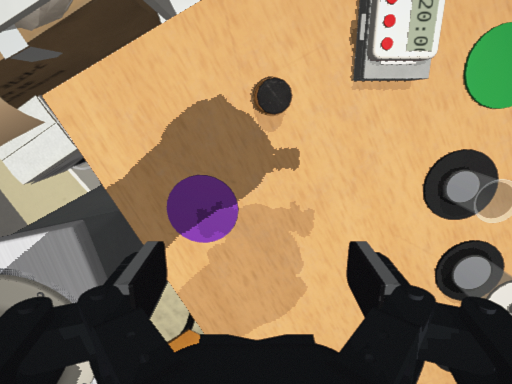

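The sampling station is set out as asked, in the order asked, and handed in at about 39 s. The larger beaker stands on the middle coaster with its lid on, the smaller beaker on the left coaster by the slide box, the flask on the right one, and the timer flat on the box.

**Last checks, mostly from wrist-camera depth:**
- **Beakers and flask:** each measured within about 1 mm of its coaster's centre.
- **Lid:** level and seated, with its disc top about 79 mm above the table, as expected.
- **Timer:** within about 1 mm of the box's centre, and its angle within 0.1° of the box's.
- **Brown vial:** standing and never touched. I have no precise before-and-after comparison of its position.
- **Forces:** contact forces read at placing stayed below about 14 N.

**What failed or disagreed:**
- **Lid grasp:** the first try closed on nothing. The fingertips really sit about 37 mm behind the stated TCP, so I used the measured tips from then on.
- **Larger beaker grip:** I gripped it before finding this, so it was held near its rim rather than at 45 mm height. It held and stood well.
- **Flask position:** the final top-camera fit put the flask about 3 mm off, but that fit was poor (about 3 mm scatter). I relied on the wrist-camera reading (about 0.1 mm scatter).

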